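Make up a mounting kit and a sampling kit

ROBOT

A 6-joint arm with a two-finger parallel gripper is mounted at the origin on a cart in front of the work surface, level with it; the furniture and walls round the work are solid. World frame = base frame: x ahead of the robot, y to its left, z up, the work surface at z = 0. Lengths are in m, angles in rad, forces in N, time in s.
With the tool pointing down it reaches from about 0.25 to 0.85 m from the base axis. Payload 12.5 kg.
Tool frame: the origin (TCP) lies midway between the tips of the shut fingers; the grasp point (between the pads) lies arm.grasp_offset behind it (arm.grasp_offset is the distance from the TCP to the grasp point, in m); z points along the fingers, y is the line along which they close (so a half turn about z gives the same grasp; the last joint's range is limited). The gripper opens to 93 mm and grips with 3 to 60 N. Pads are 15 mm wide; open, the fingers measure 128 mm over their backs; the gripper's body (75 mm by 188 mm) begins 65 mm behind the grasp point.
Start: joints at [-1.185, 0.351, 1.652, -0, 1.139, -0.085], TCP at [0.249, -0.49, 0.219] pointing down, gripper open.
Joint ranges: [-2.75, 2.75], [-0.79, 2.1], [0.01, 2.65], [-1.57, 4.71], [0.07, 3.14], [-2.87, 2.87]. Speed limits (rad/s): [2.22, 2.22, 2.79, 3.14, 3.14, 3.14].

INTERFACE

Orientations are given as a unit quaternion [w, x, y, z].
In Python, from cell import sensors, imaging, job, arm gives the robot as it stands.
- The arm moves only by the tool arm_command, never from a script. Its argument "rows" is a list of rows, each a list of 5 numbers: the shift along the tool's x, y, z each as a share of 100 mm, from -1 to 1, then the turn about the tool's z as a share of 360 degrees, from -1 to 1, then the opening, from -1 (shut) to 1 (fully open). A call has 1 to 8 rows; each row is the pose to reach, as a shift and turn from the pose commanded when the call began, along the tool's axes at that moment, turning the shorter way round; what a row does not reach only later rows make up. A row lasts 1/12 s, in which the tool goes at most 41.7 mm and 7.16 degrees, less where a joint would pass 70% of its speed; a pose out of reach is approached as far as the arm can. A call with a number of a shift or a turn outside -1 to 1 is refused whole. A call with a gripper value outside its range is refused whole. The fingers move at their own pace and stop on an object; the grip force is fixed at half the most. Time passes only in rows, so rows that repeat a pose let the fingers close. It gives the time, the measured TCP pose, the force, the opening and the grip force at its end, in the units of the state.
- sensors.state(): the state, without advancing time (a new reading comes with each control period).
- imaging.snapshot(name): name is "scene" or "top" or "wrist"; returns (picture, depth): 480x640x3 uint8, red, green, blue; 480x640 float32, m along the optical axis (not along the pixel's ray), 0 where there is no reading.
- imaging.calibration(name): a dict with "mtx" (3x3 intrinsics, pixels), "position" and "attitude" of the camera in the world; the wrist camera has in their place "mount" (4x4, takes a point from camera to tool coordinates, whose origin is the TCP and whose axes are the flange's). Camera axes: x right, y up, looking along -z (the intrinsics and any distortion apply to the point x, -y, -z); pixel columns grow to the right and rows downward; lengths in m; the calibration is good to about 2 mm. The wrist camera is an equidistant fisheye: a pixel r from the principal point sees the ray r / f radians off the axis. A picture is of the moment at which its call begins: read the wrist's pose just before it. calibration takes no time and is no camera call.
- job.sign_off(): hands the job in; it is judged then, once.
The state is a dict: "time": time; "q": joint angles; "joint_vel": joint speeds; "joint_torque": joint torques, N m; "position": TCP position; "eef_rot": TCP orientation; "contact_force": force on the tool from outside, world axes, zero at the start; "ft_torque": the same for the moment, N m; "opening": finger opening in m; "finger_force": force on a finger pad.
Only numpy, scipy, OpenCV 4.12 (cv2) and the standard library are available. Lean on these libraries where they do the work, as an engineer would, in place of code of your own. Each camera call takes 0.05 s, during which the arm holds its last target. There are 200 camera calls.

TASK

Make up the two kits from the stock on the bench. Mounting kit, in the tray with two bays: stand the short angle section roof-wise in the wider bay, lying lengthwise along it, nest the long angle section over it so that their ridges lie together and the long one overlaps it evenly at both ends, and lay the hose clamp flat in the narrower bay. Sampling kit, in the block with two round pockets: the white bottle in the larger pocket and the amber vial in the smaller, both upright on the pocket floors; never tip the vial over, and leave the dropper bottle and the blue bottle cap where they are.

Things in the scene. Friction and masses are not known exactly. Their poses are not given: they have to be found in the camera images.
- bay_tray: Grey rectangular tray with two open bays side by side, fixed to the bench: 106 (its x) x 141 (its y) mm outside, 12 mm high, walls, divider and floor 3 mm thick. Origin: centre of its underside, z up. The wider bay is 100 (x) x 76.5 (y) mm inside, its centre at y = +29.75 mm; the narrower bay is 100 (x) x 55.5 (y) mm inside, its centre at y = -39.75 mm. The bay floors lie 3 mm above the origin.
- pocket_block: Grey flat block with two round pockets, fixed to the bench: 100 (its x) x 142 (its y) mm, 14 mm high. Origin: centre of its underside, z up. The larger pocket is 64 mm across, centre at y = +30 mm; the smaller is 50 mm across, centre at y = -39 mm; both at x = 0, 10 mm deep, so that their floors lie 4 mm above the origin.
- angle_long: The longer of two loose aluminium L-section (angle) offcuts, 66 mm long (its x), legs 32 mm wide and 4 mm thick with two bolt holes each. It stands like a roof, ridge up along its x, on the edges of its legs: 45 mm wide (its y), 25.5 mm high. Origin: on the surface it stands on, below the middle of the ridge, z up. Its flat end faces, 66 mm apart, can be gripped along x. About 45 g.
- angle_short: The shorter of the two aluminium angle offcuts, 48 mm long (its x), the same section as the long one (legs 32 x 4 mm, roof 45 mm wide and 25.5 mm high). Origin: on the surface it stands on, below the middle of the ridge, z up. Its flat end faces are 48 mm apart along x. An angle nested over the other sits 5.7 mm higher than it. About 33 g.
- tube_clamp: Screw pinch clamp for hoses, lying flat: a small open rectangular metal frame with a knurled brass screw at its -x end; 40 (its x) x 38 (its y) x 11 mm (z). Origin: centre of the underside of the whole. The frame reaches from x = -10 to +20 mm, the screw from -20 to +11 mm; the frame can be gripped across y (38 mm) at x = +5 mm. 45 g.
- amber_vial: Amber glass vial with a black cap, standing: body 33 mm diameter up to 52 mm, 60 mm high in all. Origin: centre of its underside, z up. Its round body can be gripped across.
- pe_bottle_small: Empty white plastic bottle with a wide neck and no coloured cap, standing: 47 mm diameter, 88 mm high. Origin: centre of its underside, z up. Its round body can be gripped across.
- dropper_bottle: Small white dropper bottle with a green cap, 30 mm diameter, 66 mm high, standing to the right of the tray and the block; to be left alone. Origin: centre of its underside.
- bottle_cap_blue: Blue ribbed screw cap, 54 mm diameter, 27 mm high, lying open side down near the dropper bottle; to be left alone. Origin: centre of its underside.
Things that resemble listed ones, but are neither listed nor needed, are in the scene too. What is shaped like the angle_short but pink is not meant.

How it is judged:
By the outcome, as a careful person would: the job done as asked, in the order asked, and still so for the second after the job is handed in, with the robot touching nothing.
It also fails if it takes over 136 s, if anything falls off the work surface, if the arm or the gripper's body presses on something with over 40 N, if the wrist force passes 120 N, or if a joint passes its speed limit or range.

## Working session

There is one attempt and no reset: what is moved stays moved. The work goes in short steps, Python scripts to look and compute and a tool call to move; the robot and the scene stay as the last step left them, time stands still between calls to the robot, and variables do not carry over. Pictures are saved under pics/ and viewed, at most 14 in all, crops included, and the job is handed in when it is done.

Besides the shell and the picture viewer there is one more tool, called after "Call:" in YAML: its name, and indented under it one key for each argument. arm_command: Moves the arm, as the interface text tells. Shift numbers are shares of 100 mm and turn numbers shares of 360 degrees, none past 1 either way. Its arguments: {"type":"object","properties":{"rows":{"type":"array"}},"required":["rows"]}

```bash
mkdir -p pics; ls; cat > h.py <<'E'
import numpy as np, cv2
from cell import sensors, imaging, job, arm
def snap(n,save=None):
    p,d=imaging.snapshot(n)
    if save: cv2.imwrite(f'pics/{save}.png',p[:,:,::-1])
    return p,d
E
python3 - <<'E'
from h import *
np.set_printoptions(precision=4,suppress=True)
for n in ['scene','top']:
    p,d=snap(n,n); np.savez(f'{n}.npz',p=p,d=d)
    print(n,imaging.calibration(n))
print(imaging.calibration('wrist'),sensors.state(),arm.grasp_offset)
E
```

```text
pics
scene {'mtx': array([[501.974 ,   0.    , 320.9337],
       [  0.    , 501.974 , 239.3082],
       [  0.    ,   0.    ,   1.    ]]), 'position': array([0.1219, 0.5213, 0.6955]), 'attitude': array([-0.3438, -0.1222,  0.3201,  0.8743])}
top {'mtx': array([[587.4082,   0.    , 313.6671],
       [  0.    , 587.4082, 244.2584],
       [  0.    ,   0.    ,   1.    ]]), 'position': array([0.4473, 0.0775, 1.0295]), 'attitude': array([-0.6979, -0.0294,  0.0104,  0.7156])}
{'mtx': array([[371.6483,   0.    , 323.4549],
       [  0.    , 371.6483, 237.1408],
       [  0.    ,   0.    ,   1.    ]]), 'mount': array([[-0.0003,  0.9664,  0.2572,  0.0724],
       [ 1.    ,  0.0002,  0.0003, -0.    ],
       [ 0.0003,  0.2572, -0.9664, -0.1671],
       [ 0.    ,  0.    ,  0.    ,  1.    ]])} {'time': 0.1, 'q': array([-1.1846,  0.3512,  1.6523, -0.    ,  1.1391, -0.0846]), 'joint_vel': array([ 0.0006, -0.001 , -0.0021, -0.0005,  0.0017,  0.0011]), 'joint_torque': array([  0.0004, -49.8031, -28.5705,   0.07  ,   0.0239,  -0.0001]), 'position': array([ 0.2494, -0.4899,  0.2182]), 'eef_rot': array([-0.0005,  0.9724,  0.2332, -0.0001]), 'contact_force': array([-0.1749, -0.3722,  0.3857]), 'ft_torque': array([-0.0157,  0.0324, -0.0502]), 'finger_force': 0.0, 'opening': 0.09305989935754207} 0.0188
```

View pics/top.png

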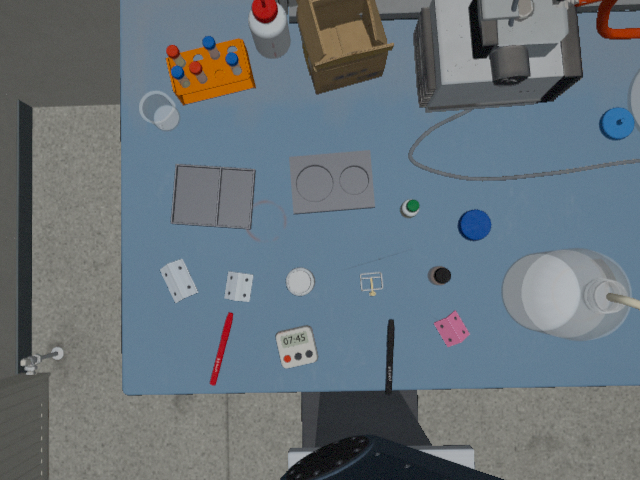

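View pics/scene.png

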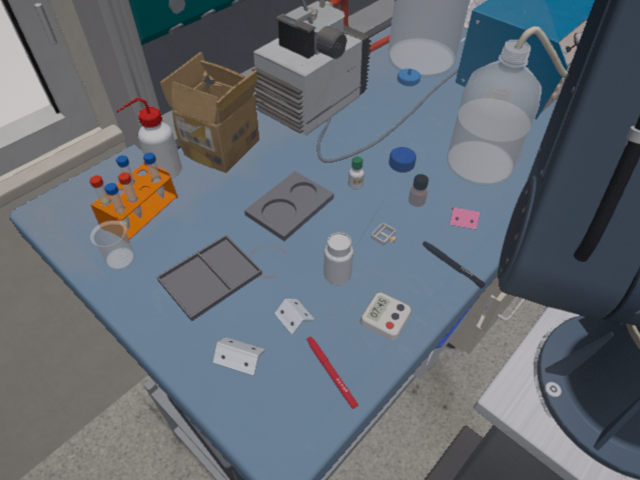

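The overhead view shows these candidates:
- **Angles:** the long one is at (178,281) and the short metal one at (238,287). The pink one at (452,328) is a decoy.
- **White bottle:** the wide-neck one is at (300,281). The red-capped squeeze bottle (268,25) and the dropper (411,208) are not it.
- **Clamp and vial:** the clamp is at (371,284) and the amber vial at (440,275).
- **Kits:** the tray is at (214,197) and the block at (333,182).
- **Blue caps:** at (475,225) and (617,123), both to be left alone.

In the scene view the short angle is at (293,315) and the long one at (239,356).

```bash
cat >> h.py <<'E'
from scipy.spatial.transform import Rotation as R
def pose(n):
    c=imaging.calibration(n); q=c['attitude']
    return c['mtx'],R.from_quat([q[1],q[2],q[3],q[0]]).as_matrix(),c['position']
def rays(n,uv):
    K,Rm,t=pose(n); uv=np.atleast_2d(uv).astype(float)
    v=np.c_[(uv[:,0]-K[0,2])/K[0,0],-(uv[:,1]-K[1,2])/K[1,1],-np.ones(len(uv))]
    return v@Rm.T,t
def onplane(n,uv,z):
    v,t=rays(n,uv); return t+v*((z-t[2])/v[:,2])[:,None]
def cloud(n,d):
    vv,uu=np.mgrid[0:480,0:640]; v,t=rays(n,np.c_[uu.ravel(),vv.ravel()])
    return (t+v*d.ravel()[:,None]).reshape(480,640,3)
E
python3 - <<'E'
from h import *
np.set_printoptions(precision=4,suppress=True)
f=np.load('top.npz');p,d=f['p'],f['d'];X=cloud('top',d)
print('table z',np.median(X[300:320,250:270,2]))
z0=0
for n,(u0,v0,u1,v1) in dict(long=(155,252,205,308),short=(218,266,260,306),bottle=(278,262,320,302),clamp=(352,265,392,302),vial=(422,258,458,294),tray=(165,155,262,236),block=(282,145,382,220),dropper=(395,192,426,222),cap=(455,205,496,245)).items():
    Y=X[v0:v1,u0:u1].reshape(-1,3); ok=(d[v0:v1,u0:u1].ravel()>0)&(Y[:,2]>.004);
    m=(ok.reshape(v1-v0,u1-u0)).astype(np.uint8); k,l,s,_=cv2.connectedComponentsWithStats(m)
    b=1+np.argmax(s[1:,4]); P=Y[(l==b).ravel()]
    r=cv2.minAreaRect((P[:,:2]*1000).astype(np.float32))
    top=P[P[:,2]>np.percentile(P[:,2],99)-.004]
    print(n,len(P),'rect c,size,ang',np.round(r[0],1),np.round(r[1],1),round(r[2],1),'z max/99',P[:,2].max().round(4),np.percentile(P[:,2],99).round(4),'topmean',top.mean(0))
    if n in('long','short'):
        t=P[P[:,2]>P[:,2].max()-.008][:,:2]; w=t-t.mean(0); U,S,V=np.linalg.svd(w,full_matrices=False); print('  ridge dir',V[0],np.degrees(np.arctan2(V[0,1],V[0,0])),S,np.ptp(w@V[0]))
c=cv2.resize(p[250:340,150:290],None,fx=5,fy=5,interpolation=2); e=cv2.resize(p[250:340,340:480],None,fx=5,fy=5,interpolation=2)
cv2.imwrite('pics/c1.png',cv2.resize(np.vstack([c,e]),(466,600))[:,:,::-1])
E
```

```text
table z 0.0010600195220186182
long 933 rect c,size,ang [448.4 341.8] [66.7 48.4] 26.6 z max/99 0.0295 0.0274 topmean [0.4478 0.3432 0.0252]
  ridge dir [-0.908 -0.419] -155.23088258395285 [0.2725 0.0455] 0.065843556268786
short 674 rect c,size,ang [434.7 238.2] [45.3 49.9] 82.2 z max/99 0.0279 0.0272 topmean [0.4361 0.2375 0.025 ]
  ridge dir [-0.9885  0.1514] 171.29336243764087 [0.1928 0.0474] 0.048006679840881326
bottle 668 rect c,size,ang [440.5 127.6] [48.7 51.1] 15.7 z max/99 0.0947 0.091 topmean [0.4403 0.1274 0.0884]
clamp 188 rect c,size,ang [433.8   5.8] [40.4 41.6] 88.6 z max/99 0.0169 0.0151 topmean [0.435  0.0058 0.0126]
vial 367 rect c,size,ang [ 447.9 -108.3] [32.1 37.6] 49.0 z max/99 0.0651 0.0637 topmean [ 0.4464 -0.1074  0.0615]
tray 2124 rect c,size,ang [595.5 280.2] [150.  109.6] 83.7 z max/99 0.0169 0.0151 topmean [0.5926 0.2777 0.0129]
block 4110 rect c,size,ang [612.5  71.3] [105.9 145.6] 5.1 z max/99 0.0212 0.0186 topmean [0.6135 0.0657 0.016 ]
dropper 296 rect c,size,ang [561.7 -64.4] [35.8 30.1] 88.0 z max/99 0.0728 0.0689 topmean [ 0.5619 -0.0617  0.067 ]
cap 841 rect c,size,ang [ 530.4 -173.3] [56.4 52.4] 82.6 z max/99 0.0336 0.032 topmean [ 0.5297 -0.1721  0.0295]
```

View pics/c1.png

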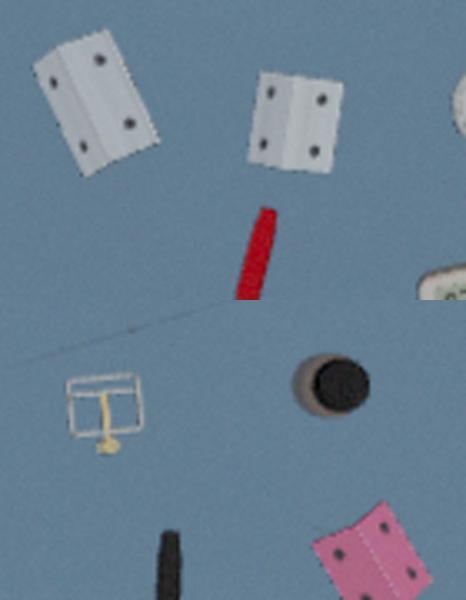

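The crop confirms the metal short and long angles, both with the ridge running towards +x. The clamp's brass screw points towards the robot, and the vial stands alone. Next I'll refine the tray and block, and check the jug's clearance for the first travel.

```bash
python3 - <<'E'
from h import *
np.set_printoptions(precision=4,suppress=True)
f=np.load('top.npz');p,d=f['p'],f['d'];X=cloud('top',d)
hsv=cv2.cvtColor(p,cv2.COLOR_RGB2HSV)
for n,(u0,v0,u1,v1),z in (('tray',(165,155,262,236),.012),('block',(282,145,382,220),.014)):
    m=np.zeros((480,640),np.uint8); m[v0:v1,u0:u1]=(hsv[v0:v1,u0:u1,1]<70)*255
    m=cv2.morphologyEx(m,cv2.MORPH_OPEN,np.ones((5,5))); c=max(cv2.findContours(m,0,1)[0],key=cv2.contourArea)
    r=cv2.minAreaRect((onplane('top',c[:,0],z)[:,:2]*1000).astype(np.float32)); print(n,r)
    print(' corners px',cv2.boxPoints(cv2.minAreaRect(c)).round(1).tolist())
# pen tip
m=((hsv[:,:,1]>150)&((hsv[:,:,0]<8)|(hsv[:,:,0]>172))); vv,uu=np.nonzero(m[300:390,200:245]); i=vv.argmin(); print('pen tip',onplane('top',[[uu[i]+200,vv[i]+300]],.006), X[vv[i]+302,uu[i]+200])
# clamp
m=np.zeros((480,640),np.uint8); s=(hsv[265:302,352:392,1]<80)|((hsv[265:302,352:392,0]<40)); m[265:302,352:392]=s*255
c=max(cv2.findContours(m,0,1)[0],key=cv2.contourArea);Q=onplane('top',c[:,0],.008)[:,:2]*1000; print('clamp',cv2.minAreaRect(Q.astype(np.float32)),Q.max(0),Q.min(0))
# frame only: x > screw
Q2=Q[Q[:,0]>Q[:,0].min()+11]; print('frame',cv2.minAreaRect(Q2.astype(np.float32)))
for n in('top','scene'):
    X=cloud(n,np.load(n+'.npz')['d'])
    J=X[(X[:,:,2]>.03)&(X[:,:,1]<-.2)&(X[:,:,1]>-.6)&(X[:,:,0]<.6)&(X[:,:,0]>.2)]
    for a,b in((.03,.1),(.1,.18),(.18,.26),(.26,.4),(.4,.8)):
        K=J[(J[:,2]>a)&(J[:,2]<b)]
        if len(K)>10: print(n,a,len(K),np.percentile(K,[1,99],axis=0)[:,:2].round(3).tolist())
E
```

```text
tray ((591.9092407226562, 277.9855041503906), (145.44363403320312, 112.80518341064453), 84.20791625976562)
 corners px [[169.6999969482422, 225.60000610351562], [175.0, 161.6999969482422], [257.20001220703125, 168.5], [251.89999389648438, 232.5]]
block ((613.92236328125, 70.60202026367188), (102.03852844238281, 143.37181091308594), 3.221257448196411)
 corners px [[287.8999938964844, 155.8000030517578], [370.20001220703125, 149.0], [375.0, 206.89999389648438], [292.70001220703125, 213.8000030517578]]
pen tip [[0.3894 0.2547 0.006 ]] [0.3862 0.2538 0.0112]
clamp ((432.0565490722656, 3.3128108978271484), (48.38019561767578, 51.808441162109375), 88.58891296386719) [457.9916  27.6245] [406.2055 -20.912 ]
frame ((438.08306884765625, 3.1643600463867188), (48.38019561767578, 39.75174331665039), 88.58891296386719)
top 0.03 975 [[0.353, -0.265], [0.479, -0.214]]
top 0.1 1794 [[0.349, -0.283], [0.48, -0.214]]
top 0.18 6015 [[0.355, -0.337], [0.474, -0.22]]
top 0.26 739 [[0.394, -0.303], [0.434, -0.262]]
scene 0.03 2874 [[0.347, -0.539], [0.597, -0.212]]
scene 0.1 5788 [[0.347, -0.558], [0.596, -0.213]]
scene 0.18 5815 [[0.354, -0.597], [0.594, -0.219]]
scene 0.26 529 [[0.383, -0.328], [0.434, -0.26]]
```

```bash
cat >> h.py <<'E'
def yaw(s):
    w,x,y,z=s['eef_rot']; M=R.from_quat([x,y,z,w]).as_matrix(); return np.degrees(np.arctan2(M[1,0],M[0,0])),M
def plan(wps):
    """wps: (x,y,z,psi) world; prints per call: shifts/100mm in tool axes, turn/360, rows needed"""
    s=sensors.state(); ps,M=yaw(s); P=s['position'].copy()
    print('at',P.round(4),'psi',round(ps,2),'tool tilt',M[:,2].round(3),'F',s['contact_force'].round(1),'open',round(s['opening'],4),'t',s['time'])
    for x,y,z,q in wps:
        T=np.array([x,y,z]); 
        while 1:
            a=np.radians(ps); ex=np.array([np.cos(a),np.sin(a),0]); ey=np.array([np.sin(a),-np.cos(a),0]); ez=np.array([0,0,-1.])
            d=T-P; k=max(1,np.abs([d@ex,d@ey,d@ez]).max()/.1); f=1/np.ceil(k-1e-6); dq=(q-ps+180)%360-180; g=f if abs(dq*f)<57 else 57/abs(dq)
            st=d*f; sh=np.round([st@ex*10,st@ey*10,st@ez*10],3); tu=round(-dq*g/360,4)
            n=int(np.ceil(max(np.linalg.norm(st)/.0417,abs(dq*g)/7.16)))
            print(sh,tu,'rows>=',n); P=P+st; ps=ps+dq*g
            if f==1 and g==1: break
E
python3 - <<'E'
from h import *
f=np.load('top.npz');print('pockets',onplane('top',[[315,183],[354,180]],.012).round(3).tolist())
plan([(.20,-.26,.22,27),(.26,-.10,.22,27),(.36,.1,.22,60),(.435,.238,.22,82)])
E
```

```text
pockets [[0.612, 0.099, 0.012], [0.615, 0.031, 0.012]]
at [ 0.2494 -0.4899  0.2182] psi 26.97 tool tilt [-0.     0.001 -1.   ] F [-0.2 -0.4  0.4] open 0.0931 t 0.1
[ 0.201 -0.758 -0.006] -0.0 rows>= 2
[ 0.201 -0.758 -0.006] -0.0 rows>= 2
[ 0.201 -0.758 -0.006] -0.0 rows>= 2
[ 0.63  -0.577  0.   ] -0.0 rows>= 3
[ 0.63  -0.577  0.   ] -0.0 rows>= 3
[ 0.899 -0.664  0.   ] -0.0458 rows>= 3
[ 0.526 -0.191  0.   ] -0.0229 rows>= 2
[ 0.547 -0.113  0.   ] -0.0229 rows>= 2
[ 0.785 -0.02   0.   ] -0.0306 rows>= 2
[0.774 0.13  0.   ] -0.0306 rows>= 2
```

Call:
arm_command:
  rows:
    - [0.2,-0.76,0,0,1]
    - [0.2,-0.76,0,0,1]
    - [0.2,-0.76,0,0,1]

```text
time: 0.35
position: [0.2314, -0.4078, 0.2174]
eef_rot: [-0.003, 0.972, 0.234, -0.0]
contact_force: [0.5, 0.0, 0.1]
opening: 0.0931
finger_force: 0.0
```

Call:
arm_command:
  rows:
    - [0.2,-0.76,0,0,1]
    - [0.2,-0.76,0,0,1]
    - [0.2,-0.76,0,0,1]

```text
time: 0.6
position: [0.2147, -0.3315, 0.2178]
eef_rot: [-0.002, 0.972, 0.234, -0.0]
contact_force: [-0.3, -0.4, 0.8]
opening: 0.0928
finger_force: 0.0
```

Call:
arm_command:
  rows:
    - [0.2,-0.76,0,0,1]
    - [0.2,-0.76,0,0,1]
    - [0.2,-0.76,0,0,1]

```text
time: 0.85
position: [0.1981, -0.2552, 0.2179]
eef_rot: [-0.001, 0.972, 0.234, -0.0]
contact_force: [-0.2, -1.0, 0.1]
opening: 0.0934
finger_force: 0.0
```

Call:
arm_command:
  rows:
    - [0.63,-0.58,0,0,1]
    - [0.63,-0.58,0,0,1]
    - [0.63,-0.58,0,0,1]
    - [0.63,-0.58,0,0,1]

```text
time: 1.18
position: [0.2302, -0.1785, 0.2189]
eef_rot: [0.0, 0.972, 0.235, 0.0]
contact_force: [-0.3, -1.0, 0.2]
opening: 0.0931
finger_force: 0.0
```

Call:
arm_command:
  rows:
    - [0.63,-0.58,0,0,1]
    - [0.63,-0.58,0,0,1]
    - [0.63,-0.58,0,0,1]
    - [0.63,-0.58,0,0,1]

```text
time: 1.52
position: [0.2599, -0.0988, 0.2188]
eef_rot: [0.0, 0.972, 0.234, 0.0]
contact_force: [-0.4, 0.4, 0.8]
opening: 0.093
finger_force: 0.0
```

```bash
python3 - <<'E'
from h import *
plan([(.36,.08,.22,60),(.435,.238,.22,82)])
E
```

```text
at [ 0.2599 -0.0988  0.2188] psi 27.11 tool tilt [ 0. -0. -1.] F [-0.4  0.4  0.8] open 0.093 t 1.5167
[ 0.853 -0.568 -0.006] -0.0457 rows>= 3
[ 0.979 -0.303 -0.006] -0.0457 rows>= 3
[ 0.872 -0.07   0.   ] -0.0306 rows>= 3
[0.869 0.097 0.   ] -0.0306 rows>= 3
```

Call:
arm_command:
  rows:
    - [0.85,-0.57,0,-0.046,1]
    - [0.85,-0.57,0,-0.046,1]
    - [0.85,-0.57,0,-0.046,1]
    - [0.85,-0.57,0,-0.046,1]

```text
time: 1.85
position: [0.3113, -0.0087, 0.2188]
eef_rot: [0.0, 0.928, 0.374, 0.0]
contact_force: [-0.3, 0.6, -0.5]
opening: 0.0928
finger_force: 0.0
```

Call:
arm_command:
  rows:
    - [0.98,-0.3,0,-0.046,1]
    - [0.98,-0.3,0,-0.046,1]
    - [0.98,-0.3,0,-0.046,1]
    - [0.98,-0.3,0,-0.046,1]

```text
time: 2.18
position: [0.3618, 0.0797, 0.2185]
eef_rot: [0.0, 0.865, 0.502, 0.0]
contact_force: [-0.6, -0.1, 0.3]
opening: 0.0929
finger_force: 0.0
```

Call:
arm_command:
  rows:
    - [0.87,-0.07,0,-0.03,0.2]
    - [0.87,-0.07,0,-0.03,0.2]
    - [0.87,-0.07,0,-0.03,0.2]
    - [0.87,-0.07,0,-0.03,0.2]

```text
time: 2.52
position: [0.398, 0.1574, 0.2182]
eef_rot: [0.0, 0.815, 0.58, -0.0]
contact_force: [-0.5, -1.2, -1.3]
opening: 0.0708
finger_force: 0.0
```

Call:
arm_command:
  rows:
    - [0.87,0.1,0,-0.03,0.2]
    - [0.87,0.1,0,-0.03,0.2]
    - [0.87,0.1,0,-0.03,0.2]
    - [0.87,0.1,0,-0.03,0.2]
    - [0.87,0.1,0,-0.03,0.2]

```text
time: 2.93
position: [0.4347, 0.235, 0.2183]
eef_rot: [-0.0, 0.757, 0.653, -0.001]
contact_force: [0.2, 0.5, 0.1]
opening: 0.056
finger_force: 0.0
```

```bash
cat >> h.py <<'E'
def wrist_world(uv,z,s):
    c=imaging.calibration('wrist');K=c['mtx'];uv=np.atleast_2d(uv).astype(float)
    dx=(uv[:,0]-K[0,2])/K[0,0]; dy=(uv[:,1]-K[1,2])/K[1,1]; r=np.hypot(dx,dy)+1e-9
    v=np.c_[np.sin(r)*dx/r,-np.sin(r)*dy/r,-np.cos(r)]
    _,M=yaw(s); A=M@c['mount'][:3,:3]; t=s['position']+M@c['mount'][:3,3]; v=v@A.T
    return t+v*((z-t[2])/v[:,2])[:,None]
E
python3 - <<'E'
from h import *
s=sensors.state(); p,d=snap('wrist','w1'); np.savez('w1.npz',p=p,d=d,pos=s['position'],q=s['eef_rot'])
plan([(.435,.238,.10,82.2),(.435,.238,.009,82.2)])
E
```

```text
at [0.4346 0.235  0.2185] psi 81.53 tool tilt [-0.001 -0.001 -1.   ] F [-0.3  0.4  0.2] open 0.0561 t 2.9833
[ 0.015 -0.     0.592] -0.0009 rows>= 2
[ 0.015 -0.     0.592] -0.0009 rows>= 2
[0.   0.   0.91] -0.0 rows>= 3
```

View pics/w1.png

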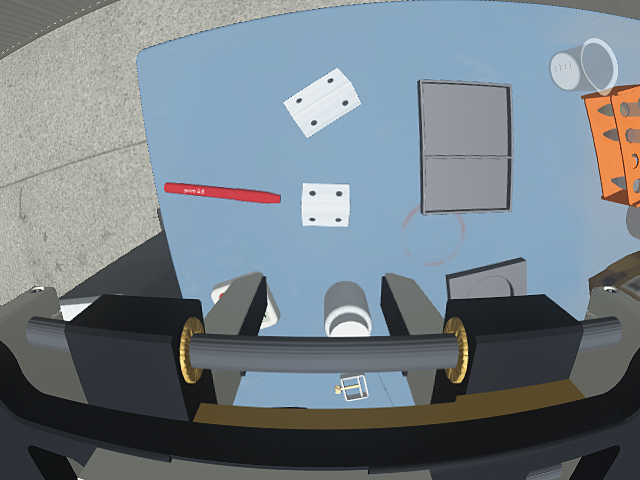

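The wrist view shows the short angle at (326,205), with the pen tip at (280,199). The tray corners are at (418,80), (512,85), (510,213) and (420,211), and the transparent ring is at (434,236), clear of the tray walls.

```bash
python3 - <<'E'
from h import *
f=np.load('w1.npz'); s=dict(position=f['pos'],eef_rot=f['q']); p=f['p']
# short corners on z=0/holes mean z~.0128 ; 
print('short holes',wrist_world([[312,193],[340,193],[312,219],[340,219]],.0145,s).mean(0))
print('long holes',wrist_world([[299,100],[331,80],[314,123],[345,103]],.0145,s).mean(0))
T=wrist_world([[418,80],[512,85],[510,213],[420,211]],.012,s)[:,:2]; print('tray',T*1000,T.mean(0)); print(cv2.minAreaRect((T*1000).astype(np.float32)))
print('pen tip',wrist_world([[280,199]],.006,s))
E
```

```text
short holes [0.43884638 0.23999655 0.0145    ]
long holes [0.4506471  0.34472229 0.0145    ]
tray [[549.90580961 355.7362582 ]
 [657.54908922 345.54599572]
 [641.56125508 204.43809686]
 [535.35903628 220.62289265]] [0.5960938  0.28158581]
((595.8457641601562, 281.0774230957031), (142.01072692871094, 108.10614776611328), 83.53583526611328)
pen tip [[0.39263814 0.25302261 0.006     ]]
```

```bash
python3 - <<'E'
from h import *
plan([(.438,.239,.12,82.2),(.438,.239,.04,82.2),(.438,.239,.010,82.2)])
E
```

```text
at [0.4346 0.235  0.2185] psi 81.53 tool tilt [-0.001 -0.001 -1.   ] F [-0.3  0.4  0.2] open 0.0561 t 2.9833
[0.045 0.028 0.985] -0.0019 rows>= 3
[0.  0.  0.8] -0.0 rows>= 2
[0.  0.  0.3] -0.0 rows>= 1
```

Call:
arm_command:
  rows:
    - [0.04,0.03,0.98,-0.002,0.2]
    - [0.04,0.03,0.98,-0.002,0.2]
    - [0.04,0.03,0.98,-0.002,0.2]
    - [0.04,0.03,0.98,-0.002,0.2]

```text
time: 3.32
position: [0.4363, 0.2382, 0.1177]
eef_rot: [-0.001, 0.753, 0.658, -0.003]
contact_force: [-0.1, -0.2, -0.7]
opening: 0.0557
finger_force: 0.0
```

Call:
arm_command:
  rows:
    - [0,0,0.3,0,0.2]
    - [0,0,0.6,0,0.2]
    - [0,0,0.8,0,0.2]
    - [0,0,0.8,0,0.2]

```text
time: 3.65
position: [0.4372, 0.2391, 0.0392]
eef_rot: [-0.001, 0.753, 0.658, -0.002]
contact_force: [0.2, -0.3, 0.2]
opening: 0.0557
finger_force: 0.0
```

Call:
arm_command:
  rows:
    - [0,0,0.1,0,0.2]
    - [0,0,0.2,0,0.2]
    - [0,0,0.3,0,0.2]
    - [0,0,0.3,0,0.2]
    - [0,0,0.3,0,-0.1]
    - [0,0,0.3,0,-0.1]
    - [0,0,0.3,0,-0.1]
    - [0,0,0.3,0,-0.1]

```text
time: 4.32
position: [0.4385, 0.2409, 0.011]
eef_rot: [0.0, 0.752, 0.659, 0.0]
contact_force: [-0.6, 0.3, -0.3]
opening: 0.0474
finger_force: 30.0
```

```bash
python3 - <<'E'
from h import *
plan([(.438,.239,.10,82.2),(.597,.3095,.10,84),(.597,.3095,.014,84)])
E
```

```text
at [0.4385 0.2409 0.011 ] psi 82.42 tool tilt [ 0.001  0.    -1.   ] F [-0.6  0.3 -0.3] open 0.0474 t 4.3167
[-0.02  -0.002 -0.89 ] 0.0006 rows>= 3
[0.457 0.74  0.   ] -0.0025 rows>= 3
[0.445 0.747 0.   ] -0.0025 rows>= 3
[0.   0.   0.86] -0.0 rows>= 3
```

Call:
arm_command:
  rows:
    - [0,0,-0.3,0,-0.1]
    - [0,0,-0.6,0,-0.1]
    - [0,0,-0.89,0,-0.1]
    - [0,0,-0.89,0,-0.1]

```text
time: 4.65
position: [0.4407, 0.2419, 0.1046]
eef_rot: [0.001, 0.752, 0.659, 0.004]
contact_force: [0.5, 0.3, 0.3]
opening: 0.0474
finger_force: 30.0
```

Call:
arm_command:
  rows:
    - [0.22,0.37,0,-0.002,-0.1]
    - [0.44,0.74,0,-0.002,-0.1]
    - [0.44,0.74,0,-0.002,-0.1]
    - [0.44,0.74,0,-0.002,-0.1]

```text
time: 4.98
position: [0.5185, 0.275, 0.099]
eef_rot: [0.0, 0.748, 0.663, 0.0]
contact_force: [0.1, -0.4, -0.5]
opening: 0.0472
finger_force: 30.0
```

Call:
arm_command:
  rows:
    - [0.22,0.37,0,-0.002,-0.1]
    - [0.43,0.75,0,-0.002,-0.1]
    - [0.43,0.75,0,-0.002,-0.1]
    - [0.43,0.75,0,-0.002,-0.1]
    - [0.43,0.75,0,-0.002,-0.1]

```text
time: 5.4
position: [0.5955, 0.3077, 0.0988]
eef_rot: [-0.0, 0.744, 0.668, -0.001]
contact_force: [0.0, -0.2, -0.2]
opening: 0.0477
finger_force: 30.0
```

```bash
python3 - <<'E'
from h import *
s=sensors.state(); p,d=snap('wrist','w2'); np.savez('w2.npz',p=p,d=d,pos=s['position'],q=s['eef_rot'])
plan([(.597,.3095,.04,84),(.597,.3095,.015,84)])
E
```

```text
at [0.5953 0.3078 0.0991] psi 83.86 tool tilt [-0.002 -0.001 -1.   ] F [-0.5  0.3 -0.2] open 0.0472 t 5.45
[0.019 0.015 0.591] -0.0004 rows>= 2
[0.   0.   0.25] -0.0 rows>= 1
```

View pics/w2.png

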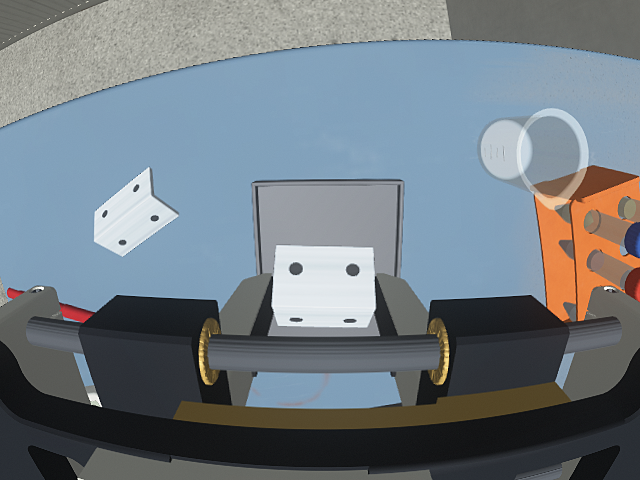

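The short angle is square in the jaws and centred over the wide bay. The far tray corners are at (252,182) and (403,180).

```bash
python3 - <<'E'
from h import *
f=np.load('w2.npz'); s=dict(position=f['pos'],eef_rot=f['q'])
c=wrist_world([[252,182],[403,180]],.012,s); m=c.mean(0); v=c[1]-c[0]; v/=np.linalg.norm(v); n=np.array([v[1],-v[0],0])
print(c,np.degrees(np.arctan2(v[1],v[0])),np.linalg.norm(c[1]-c[0]),'inward',n,'bay c',m+n*.04075,'narrow',m+n*.11025)
E
```

```text
[[0.5516938  0.3564818  0.012     ]
 [0.65601191 0.34677581 0.012     ]] -5.315623016657963 0.10476866977009239 inward [-0.09264209 -0.99569947  0.        ] bay c [0.60007769 0.31105405 0.012     ] narrow [0.59363906 0.24185294 0.012     ]
```

Call:
arm_command:
  rows:
    - [0.03,0.04,0.2,-0.001,-0.1]
    - [0.03,0.04,0.4,-0.001,-0.1]
    - [0.03,0.04,0.59,-0.001,-0.1]
    - [0.03,0.04,0.59,-0.001,-0.1]
    - [0.03,0.04,0.7,-0.001,-0.1]
    - [0.03,0.04,0.8,-0.001,-0.1]
    - [0.03,0.04,0.84,-0.001,-0.1]
    - [0.03,0.04,0.84,-0.001,-0.1]

```text
time: 6.12
position: [0.6008, 0.3107, 0.0149]
eef_rot: [-0.0, 0.742, 0.671, -0.001]
contact_force: [0.2, 0.3, 0.0]
opening: 0.0473
finger_force: 30.0
```

```bash
python3 - <<'E'
from h import *
plan([(.599,.310,.0145,84.5)])
E
```

```text
at [0.6008 0.3107 0.0149] psi 84.21 tool tilt [-0.001 -0.    -1.   ] F [0.2 0.3 0. ] open 0.0473 t 6.1167
[-0.008 -0.017  0.004] -0.0008 rows>= 1
```

Call:
arm_command:
  rows:
    - [-0.01,-0.01,0.01,0,-0.1]
    - [-0.01,-0.01,0.01,0,-0.1]
    - [-0.01,-0.01,0.01,0,0.15]
    - [-0.01,-0.01,0.01,0,0.15]
    - [-0.01,-0.01,0.01,0,0.15]
    - [-0.01,-0.01,0.01,0,0.15]

```text
time: 6.62
position: [0.6004, 0.3101, 0.0149]
eef_rot: [0.0, 0.742, 0.671, 0.0]
contact_force: [0.1, -0.5, -0.7]
opening: 0.0533
finger_force: 0.0
```

Call:
arm_command:
  rows:
    - [0,0,-0.1,0,0.15]
    - [0,0,-0.4,0,0.15]
    - [0,0,-0.7,0,0.15]
    - [0,0,-1,0,0.15]
    - [0,0,-1,0,0.15]

```text
time: 7.03
position: [0.603, 0.3113, 0.122]
eef_rot: [0.002, 0.742, 0.671, 0.005]
contact_force: [0.5, 0.1, 1.8]
opening: 0.0533
finger_force: 0.0
```

```bash
python3 - <<'E'
from h import *
s=sensors.state(); p,d=snap('wrist','w3'); np.savez('w3.npz',p=p,d=d,pos=s['position'],q=s['eef_rot'])
q=25.8+90
plan([(.45,.344,.115,q),(.45,.344,.04,q),(.45,.344,.010,q)])
E
```

```text
at [0.6019 0.3108 0.1189] psi 84.22 tool tilt [ 0.006  0.003 -1.   ] F [-0.2  0.4 -1.2] open 0.0534 t 7.0833
[ 0.089 -0.773  0.02 ] -0.0439 rows>= 3
[ 0.296 -0.719  0.02 ] -0.0439 rows>= 3
[0.   0.   0.75] -0.0 rows>= 2
[0.  0.  0.3] -0.0 rows>= 1
```

View pics/w3.png

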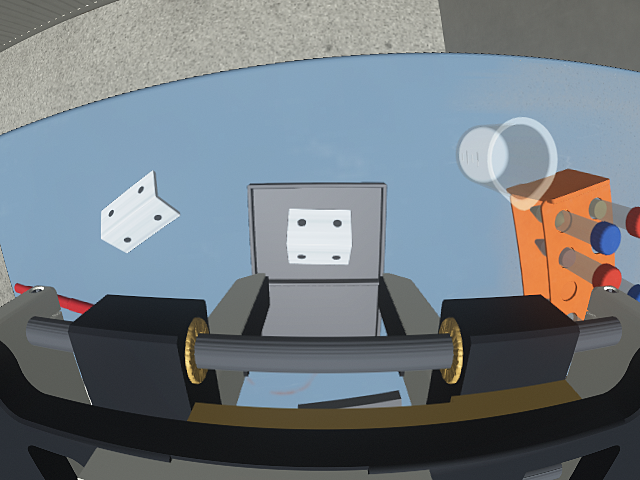

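The short angle stands centred in the wide bay at (320,237). Next is the long one.

Call:
arm_command:
  rows:
    - [0.09,-0.77,0.02,-0.044,0.72]
    - [0.09,-0.77,0.02,-0.044,0.72]
    - [0.09,-0.77,0.02,-0.044,0.72]
    - [0.09,-0.77,0.02,-0.044,0.72]

```text
time: 7.42
position: [0.5229, 0.327, 0.1123]
eef_rot: [-0.0, 0.641, 0.767, -0.001]
contact_force: [0.1, 0.4, 0.1]
opening: 0.0755
finger_force: 0.0
```

Call:
arm_command:
  rows:
    - [0.3,-0.72,0.02,-0.044,0.72]
    - [0.3,-0.72,0.02,-0.044,0.72]
    - [0.3,-0.72,0.02,-0.044,0.72]
    - [0.3,-0.72,0.02,-0.044,0.72]
    - [0.3,-0.72,0.02,-0.044,0.72]

```text
time: 7.83
position: [0.4494, 0.3438, 0.1107]
eef_rot: [0.0, 0.532, 0.847, 0.0]
contact_force: [0.3, 1.5, 0.2]
opening: 0.0799
finger_force: 0.0
```

```bash
python3 - <<'E'
from h import *
q=25.8+90
plan([(.45,.344,.04,q),(.45,.344,.011,q)])
E
```

```text
at [0.4494 0.3438 0.1107] psi 115.73 tool tilt [ 0.001  0.    -1.   ] F [0.3 1.5 0.2] open 0.0799 t 7.8333
[-0.     0.006  0.707] -0.0002 rows>= 2
[0.   0.   0.29] -0.0 rows>= 1
```

Call:
arm_command:
  rows:
    - [0,0.01,0.3,0,0.72]
    - [0,0.01,0.6,0,0.72]
    - [0,0.01,0.71,0,0.72]
    - [0,0.01,0.85,0,0.72]
    - [0,0.01,0.95,0,0.72]
    - [0,0.01,0.99,0,0.72]
    - [0,0.01,0.99,0,0.72]

```text
time: 8.42
position: [0.4496, 0.3439, 0.0112]
eef_rot: [-0.0, 0.531, 0.847, -0.0]
contact_force: [0.2, -0.5, 0.4]
opening: 0.0798
finger_force: 0.0
```

Call:
arm_command:
  rows:
    - [0,0,0,0,0.3]
    - [0,0,0,0,0.3]
    - [0,0,0,0,0.3]
    - [0,0,0,0,0.3]
    - [0,0,0,0,0.3]
    - [0,0,0,0,0.3]

```text
time: 8.92
position: [0.4498, 0.3444, 0.0123]
eef_rot: [0.0, 0.531, 0.848, 0.001]
contact_force: [-0.2, 0.2, 6.5]
opening: 0.0651
finger_force: 30.0
```

```bash
python3 - <<'E'
from h import *
plan([(.45,.344,.110,115.8),(.600,.310,.110,84.3)])
E
```

```text
at [0.4498 0.3444 0.0123] psi 115.9 tool tilt [ 0.001  0.001 -1.   ] F [-0.2  0.2  6.5] open 0.0651 t 8.9167
[-0.005  0.    -0.977] 0.0003 rows>= 3
[-0.479  0.601  0.   ] 0.0438 rows>= 3
[-0.298  0.709  0.   ] 0.0438 rows>= 3
```

Call:
arm_command:
  rows:
    - [0,0,-0.2,0,0.3]
    - [0,0,-0.5,0,0.3]
    - [0,0,-0.8,0,0.3]
    - [0,0,-0.98,0,0.3]
    - [0,0,-0.98,0,0.3]

```text
time: 9.33
position: [0.4508, 0.3452, 0.1134]
eef_rot: [0.001, 0.531, 0.848, 0.003]
contact_force: [-0.7, 0.0, -0.2]
opening: 0.0657
finger_force: 30.0
```

```bash
python3 - <<'E'
from h import *
s=sensors.state(); p,d=snap('wrist','w4')
cv2.imwrite('pics/w4c.png',cv2.resize(p[180:340,180:460],None,fx=2.5,fy=2.5)[:,:,::-1])
plan([(.600,.310,.110,84.3)])
E
```

```text
at [0.45   0.3446 0.1112] psi 115.9 tool tilt [ 0.003  0.002 -1.   ] F [-0.3 -0.7 -1.3] open 0.0651 t 9.3833
[-0.483  0.599  0.006] 0.0439 rows>= 3
[-0.302  0.708  0.006] 0.0439 rows>= 3
```

View pics/w4c.png

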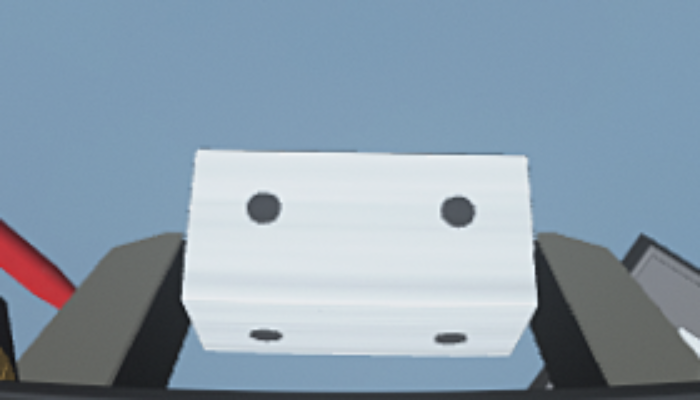

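The long angle is held level and square between the pads, with its ridge at v≈300 in the crop.

Call:
arm_command:
  rows:
    - [-0.24,0.3,0,0.022,0.3]
    - [-0.48,0.6,0,0.044,0.3]
    - [-0.48,0.6,0,0.044,0.3]
    - [-0.48,0.6,0,0.044,0.3]

```text
time: 9.72
position: [0.5247, 0.3262, 0.1077]
eef_rot: [-0.0, 0.644, 0.765, -0.001]
contact_force: [-0.6, -0.3, -0.4]
opening: 0.0655
finger_force: 30.0
```

Call:
arm_command:
  rows:
    - [-0.15,0.35,0,0.022,0.3]
    - [-0.3,0.71,0,0.044,0.3]
    - [-0.3,0.71,0,0.044,0.3]
    - [-0.3,0.71,0,0.044,0.3]
    - [-0.3,0.71,0,0.044,0.3]

```text
time: 10.13
position: [0.5979, 0.3101, 0.1083]
eef_rot: [-0.001, 0.741, 0.672, -0.001]
contact_force: [-0.4, -0.1, -0.2]
opening: 0.0656
finger_force: 30.0
```

```bash
python3 - <<'E'
from h import *
plan([(.6004,.3101,.05,84.3),(.6004,.3101,.0225,84.3)])
E
```

```text
at [0.5979 0.3101 0.1083] psi 84.39 tool tilt [-0.003 -0.001 -1.   ] F [-0.4 -0.1 -0.2] open 0.0656 t 10.1333
[0.003 0.025 0.583] 0.0002 rows>= 2
[0.    0.    0.275] -0.0 rows>= 1
```

Call:
arm_command:
  rows:
    - [0,0.02,0.2,0,0.3]
    - [0,0.02,0.4,0,0.3]
    - [0,0.02,0.55,0,0.3]
    - [0,0.02,0.55,0,0.3]
    - [0,0.02,0.55,0,0.3]

```text
time: 10.55
position: [0.5999, 0.3102, 0.0542]
eef_rot: [-0.0, 0.741, 0.671, -0.001]
contact_force: [1.3, -0.5, -0.6]
opening: 0.0654
finger_force: 30.0
```

```bash
python3 - <<'E'
from h import *
plan([(.6004,.3101,.0225,84.3)])
E
```

```text
at [0.5999 0.3102 0.0542] psi 84.36 tool tilt [-0.002 -0.001 -1.   ] F [ 1.3 -0.5 -0.6] open 0.0654 t 10.55
[-0.001  0.005  0.317] 0.0002 rows>= 1
```

Call:
arm_command:
  rows:
    - [0,0.005,0.1,0,0.3]
    - [0,0.005,0.2,0,0.3]
    - [0,0.005,0.25,0,0.3]
    - [0,0.005,0.29,0,0.3]
    - [0,0.005,0.31,0,0.3]
    - [0,0.005,0.31,0,0.3]

```text
time: 11.05
position: [0.6018, 0.3096, 0.0233]
eef_rot: [-0.0, 0.742, 0.671, -0.0]
contact_force: [0.0, -0.6, 0.6]
opening: 0.0654
finger_force: 30.0
```

Call:
arm_command:
  rows:
    - [0,-0.013,0.005,0,0.3]
    - [0,-0.013,0.01,0,0.3]
    - [0,-0.013,0.015,0,0.3]
    - [0,-0.013,0.015,0,0.3]

```text
time: 11.38
position: [0.6008, 0.3099, 0.0229]
eef_rot: [0.0, 0.742, 0.671, 0.0]
contact_force: [-1.0, -1.8, 5.3]
opening: 0.0656
finger_force: 30.0
```

Call:
arm_command:
  rows:
    - [0,0,0,0,0.6]
    - [0,0,0,0,0.6]
    - [0,0,0,0,0.6]
    - [0,0,0,0,0.6]

```text
time: 11.72
position: [0.6006, 0.3099, 0.0221]
eef_rot: [0.0, 0.742, 0.671, 0.0]
contact_force: [-0.2, -0.3, -0.2]
opening: 0.0746
finger_force: 0.0
```

Call:
arm_command:
  rows:
    - [0,0,-0.1,0,0.6]
    - [0,0,-0.4,0,0.6]
    - [0,0,-0.7,0,0.6]
    - [0,0,-1,0,0.6]
    - [0,0,-1,0,0.6]
    - [0,0,-1,0,0.6]

```text
time: 12.22
position: [0.6015, 0.3103, 0.1246]
eef_rot: [0.001, 0.742, 0.671, 0.002]
contact_force: [-1.2, -0.3, 1.0]
opening: 0.0745
finger_force: 0.0
```

```bash
python3 - <<'E'
from h import *
s=sensors.state(); p,d=snap('wrist','w5'); np.savez('w5.npz',p=p,d=d,pos=s['position'],q=s['eef_rot'])
p2,d2=snap('scene','s5')
a=cv2.resize(p[170:300,230:410],(540,390)); b=cv2.resize(p2[220:330,140:290],(532,390))
cv2.imwrite('pics/w5c.png',cv2.resize(np.hstack([a,b]),(800,291))[:,:,::-1])
plan([(.50,.12,.14,90),(.436,.005,.14,92)])
E
```

```text
at [0.6001 0.3097 0.1216] psi 84.22 tool tilt [-0.001 -0.    -1.   ] F [ 1.  -0.7  0.6] open 0.0746 t 12.3167
[-0.994 -0.403 -0.092] -0.008 rows>= 3
[-0.972 -0.452 -0.092] -0.008 rows>= 3
[-0.575 -0.32   0.   ] -0.0028 rows>= 2
[-0.569 -0.33   0.   ] -0.0028 rows>= 2
```

View pics/w5c.png

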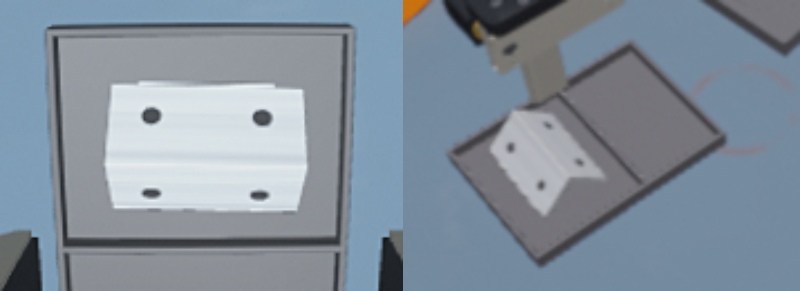

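The crops show the long angle nested over the short one. The short edge at u 140–274 is centred under the long one at u 107–305, so the overlap is even. Next is the clamp.

```bash
python3 - <<'E'
from h import *
plan([(.52,.14,.15,40),(.435,.005,.15,3)])
E
```

```text
at [0.6001 0.3097 0.1216] psi 84.22 tool tilt [-0.001 -0.    -1.   ] F [ 1.  -0.7  0.6] open 0.0746 t 12.3167
[-0.884 -0.313 -0.142] 0.0614 rows>= 4
[-0.937  0.043 -0.142] 0.0614 rows>= 4
[-0.759  0.244  0.   ] 0.0514 rows>= 3
[-0.643  0.472  0.   ] 0.0514 rows>= 3
```

Call:
arm_command:
  rows:
    - [-0.88,-0.31,-0.14,0.061,0.6]
    - [-0.88,-0.31,-0.14,0.061,0.6]
    - [-0.88,-0.31,-0.14,0.061,0.6]
    - [-0.88,-0.31,-0.14,0.061,0.6]
    - [-0.88,-0.31,-0.14,0.061,0.6]

```text
time: 12.73
position: [0.5608, 0.2253, 0.1355]
eef_rot: [-0.0, 0.856, 0.518, -0.0]
contact_force: [0.2, 0.4, 0.5]
opening: 0.0745
finger_force: 0.0
```

Call:
arm_command:
  rows:
    - [-0.94,0.04,-0.14,0.061,0.6]
    - [-0.94,0.04,-0.14,0.061,0.6]
    - [-0.94,0.04,-0.14,0.061,0.6]
    - [-0.94,0.04,-0.14,0.061,0.6]
    - [-0.94,0.04,-0.14,0.061,0.6]

```text
time: 13.15
position: [0.5213, 0.1411, 0.1499]
eef_rot: [-0.0, 0.938, 0.347, 0.0]
contact_force: [1.0, 0.9, 0.8]
opening: 0.0746
finger_force: 0.0
```

Call:
arm_command:
  rows:
    - [-0.76,0.24,0,0.051,0.6]
    - [-0.76,0.24,0,0.051,0.6]
    - [-0.76,0.24,0,0.051,0.6]
    - [-0.76,0.24,0,0.051,0.6]

```text
time: 13.48
position: [0.4786, 0.0733, 0.1499]
eef_rot: [-0.0, 0.982, 0.191, -0.0]
contact_force: [0.2, -0.2, 1.2]
opening: 0.0745
finger_force: 0.0
```

Call:
arm_command:
  rows:
    - [-0.64,0.47,0,0.051,0.1]
    - [-0.64,0.47,0,0.051,0.1]
    - [-0.64,0.47,0,0.051,0.1]
    - [-0.64,0.47,0,0.051,0.1]
    - [-0.64,0.47,0,0.051,0.1]
    - [-0.64,0.47,0,0.051,0.1]

```text
time: 13.98
position: [0.4375, 0.0066, 0.1501]
eef_rot: [-0.0, 0.999, 0.035, 0.0]
contact_force: [-0.3, -0.5, 0.0]
opening: 0.0511
finger_force: 0.0
```

```bash
python3 - <<'E'
from h import *
s=sensors.state(); p,d=snap('wrist','w6'); np.savez('w6.npz',p=p,d=d,pos=s['position'],q=s['eef_rot'])
plan([(.438,.006,.15,3)])
E
```

```text
at [0.4373 0.0065 0.15  ] psi 3.91 tool tilt [ 0.  0. -1.] F [-0.   0.9  0.9] open 0.0511 t 14.0333
[0.007 0.006 0.   ] 0.0025 rows>= 1
```

View pics/w6.png

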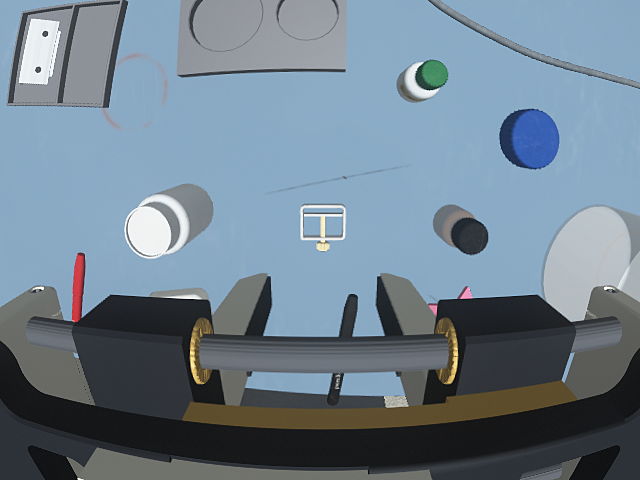

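The wrist view shows the clamp frame spanning (301–346, 205–240) with the knob at (322,246). A thin needle lies clear of it at (340,178).

```bash
python3 - <<'E'
from h import *
np.set_printoptions(precision=4,suppress=True)
f=np.load('w6.npz'); s=dict(position=f['pos'],eef_rot=f['q']);p=f['p']
h=cv2.cvtColor(p,cv2.COLOR_RGB2HSV)[195:256,290:358]; m=((h[:,:,1]<60)|(h[:,:,0]<40)).astype(np.uint8)
vv,uu=np.nonzero(m); W=wrist_world(np.c_[uu+290,vv+195],.009,s)[:,:2]*1000; print(cv2.minAreaRect(W.astype(np.float32)),W.min(0),W.max(0))
F=W[W[:,0]>W[:,0].min()+11]; print('frame',cv2.minAreaRect(F.astype(np.float32)))
E
```

```text
((436.77294921875, 7.996492385864258), (41.20429229736328, 38.6551399230957), 4.010788917541504) [415.9535 -11.8484] [458.2985  28.0159]
frame ((441.7078552246094, 8.315938949584961), (31.338163375854492, 38.62482452392578), 3.9608190059661865)
```

```bash
python3 - <<'E'
from h import *
plan([(.441,.0078,.06,4),(.441,.0078,.003,4)])
E
```

```text
at [0.4373 0.0065 0.15  ] psi 3.91 tool tilt [ 0.  0. -1.] F [-0.   0.9  0.9] open 0.0511 t 14.0333
[ 0.038 -0.01   0.9  ] -0.0002 rows>= 3
[0.   0.   0.57] -0.0 rows>= 2
```

Call:
arm_command:
  rows:
    - [0.04,-0.01,0.4,0,0.1]
    - [0.04,-0.01,0.8,0,0.1]
    - [0.04,-0.01,0.9,0,0.1]
    - [0.04,-0.01,0.9,0,0.1]

```text
time: 14.37
position: [0.439, 0.0074, 0.0581]
eef_rot: [-0.0, 0.999, 0.033, -0.003]
contact_force: [-0.3, -0.5, -0.3]
opening: 0.0509
finger_force: 0.0
```

Call:
arm_command:
  rows:
    - [0,0,0.2,0,0.1]
    - [0,0,0.4,0,0.1]
    - [0,0,0.5,0,0.1]
    - [0,0,0.55,0,0.1]
    - [0,0,0.56,0,0.1]
    - [0,0,0.56,0,0.1]

```text
time: 14.87
position: [0.4409, 0.0067, 0.005]
eef_rot: [0.0, 1.0, 0.031, 0.0]
contact_force: [-1.1, -0.1, 0.2]
opening: 0.0508
finger_force: 0.0
```

Call:
arm_command:
  rows:
    - [0,0,0,0,-0.3]
    - [0,0,0,0,-0.3]
    - [0,0,0,0,-0.3]
    - [0,0,0,0,-0.3]
    - [0,0,0,0,-0.3]

```text
time: 15.28
position: [0.4408, 0.0066, 0.0048]
eef_rot: [0.0, 1.0, 0.031, 0.001]
contact_force: [-0.3, 0.4, 8.2]
opening: 0.0375
finger_force: 30.0
```

```bash
python3 - <<'E'
from h import *
plan([(.441,.0078,.15,4),(.52,.14,.15,45),(.591,.245,.15,84.5)])
E
```

```text
at [0.4408 0.0066 0.0048] psi 3.58 tool tilt [ 0.001 -0.    -1.   ] F [-0.3  0.4  8.2] open 0.0375 t 15.2833
[ 0.001 -0.006 -0.726] -0.0006 rows>= 2
[ 0.001 -0.006 -0.726] -0.0006 rows>= 2
[ 0.44  -0.632  0.   ] -0.0569 rows>= 3
[ 0.634 -0.438  0.   ] -0.0569 rows>= 3
[ 0.622 -0.12   0.   ] -0.0549 rows>= 3
[0.626 0.097 0.   ] -0.0549 rows>= 3
```

Call:
arm_command:
  rows:
    - [0,0,-0.2,0,-0.3]
    - [0,0,-0.5,0,-0.3]
    - [0,0,-0.73,0,-0.3]
    - [0,0,-0.73,0,-0.3]

```text
time: 15.62
position: [0.4423, 0.0065, 0.0807]
eef_rot: [0.0, 1.0, 0.031, 0.003]
contact_force: [0.7, 0.6, -0.5]
opening: 0.0372
finger_force: 30.0
```

Call:
arm_command:
  rows:
    - [0,0,-0.3,0,-0.3]
    - [0,0,-0.6,0,-0.3]
    - [0,0,-0.73,0,-0.3]
    - [0,0,-0.73,0,-0.3]

```text
time: 15.95
position: [0.4416, 0.0066, 0.1523]
eef_rot: [0.0, 1.0, 0.031, 0.002]
contact_force: [1.1, 0.1, 0.6]
opening: 0.0373
finger_force: 30.0
```

Call:
arm_command:
  rows:
    - [0.22,-0.31,0,-0.028,-0.3]
    - [0.44,-0.63,0,-0.057,-0.3]
    - [0.44,-0.63,0,-0.057,-0.3]
    - [0.44,-0.63,0,-0.057,-0.3]

```text
time: 16.28
position: [0.48, 0.0734, 0.1483]
eef_rot: [-0.0, 0.977, 0.212, -0.001]
contact_force: [0.1, 0.6, -0.4]
opening: 0.0372
finger_force: 30.0
```

Call:
arm_command:
  rows:
    - [0.32,-0.22,0,-0.028,-0.3]
    - [0.63,-0.44,0,-0.057,-0.3]
    - [0.63,-0.44,0,-0.057,-0.3]
    - [0.63,-0.44,0,-0.057,-0.3]

```text
time: 16.62
position: [0.5194, 0.1385, 0.1486]
eef_rot: [-0.0, 0.925, 0.381, -0.001]
contact_force: [-1.3, -0.4, -0.7]
opening: 0.0372
finger_force: 30.0
```

Call:
arm_command:
  rows:
    - [0.31,-0.06,0,-0.027,-0.3]
    - [0.62,-0.12,0,-0.055,-0.3]
    - [0.62,-0.12,0,-0.055,-0.3]
    - [0.62,-0.12,0,-0.055,-0.3]

```text
time: 16.95
position: [0.5551, 0.1897, 0.1488]
eef_rot: [-0.0, 0.847, 0.532, -0.001]
contact_force: [-0.3, -0.5, -0.7]
opening: 0.0378
finger_force: 30.0
```

Call:
arm_command:
  rows:
    - [0.31,0.05,0,-0.027,-0.3]
    - [0.63,0.1,0,-0.055,-0.3]
    - [0.63,0.1,0,-0.055,-0.3]
    - [0.63,0.1,0,-0.055,-0.3]
    - [0.63,0.1,0,-0.055,-0.3]

```text
time: 17.37
position: [0.591, 0.2412, 0.1494]
eef_rot: [-0.0, 0.745, 0.667, -0.001]
contact_force: [-0.5, -0.3, -0.3]
opening: 0.0374
finger_force: 30.0
```

```bash
python3 - <<'E'
from h import *
s=sensors.state(); p,d=snap('wrist','w7'); np.savez('w7.npz',p=p,d=d,pos=s['position'],q=s['eef_rot'])
plan([(.5935,.246,.05,84.5),(.5935,.246,.0085,84.5)])
E
```

```text
at [0.5911 0.2412 0.1497] psi 83.72 tool tilt [-0.001 -0.001 -1.   ] F [ 0.  -0.3  0.1] open 0.0373 t 17.4167
[0.05  0.019 0.997] -0.0022 rows>= 3
[0.    0.    0.415] -0.0 rows>= 1
```

View pics/w7.png

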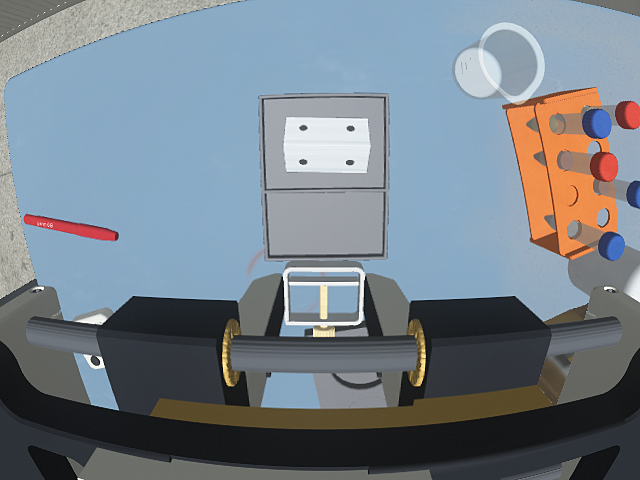

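The clamp is held flat with the knob towards −y. The whole tray is visible, with corners at (259,96), (389,94), (388,259) and (262,261).

```bash
python3 - <<'E'
from h import *
f=np.load('w7.npz'); s=dict(position=f['pos'],eef_rot=f['q'])
T=wrist_world([[259,96],[389,94],[388,259],[262,261]],.012,s)[:,:2]; r=cv2.minAreaRect((T*1000).astype(np.float32)); print(r)
a=np.radians(r[2]-90 if r[2]>45 else r[2]); c=T.mean(0); print('narrow',c+.03975*np.array([np.sin(a),-np.cos(a)]),np.degrees(a))
print('bay centre px check',wrist_world([[325,224]],.003,s))
E
```

```text
((596.2567749023438, 281.1155090332031), (140.29727172851562, 109.8187026977539), 84.65017700195312)
narrow [0.59330641 0.2414407 ] -5.349822998046875
bay centre px check [[0.59303278 0.24106867 0.003     ]]
```

Agrees with the target, so I'll lower it.

Call:
arm_command:
  rows:
    - [0.05,0.02,0.4,-0.002,-0.3]
    - [0.05,0.02,0.8,-0.002,-0.3]
    - [0.05,0.02,0.99,-0.002,-0.3]
    - [0.05,0.02,0.99,-0.002,-0.3]
    - [0.05,0.02,0.99,-0.002,-0.3]

```text
time: 17.83
position: [0.5939, 0.2466, 0.0511]
eef_rot: [-0.0, 0.739, 0.674, -0.001]
contact_force: [0.6, 0.4, -0.4]
opening: 0.0374
finger_force: 30.0
```

Call:
arm_command:
  rows:
    - [0,0,0.2,0,-0.3]
    - [0,0,0.3,0,-0.3]
    - [0,0,0.36,0,-0.3]
    - [0,0,0.4,0,-0.3]
    - [0,0,0.4,0,-0.3]
    - [0,0,0.4,0,-0.3]

```text
time: 18.33
position: [0.5946, 0.2476, 0.0119]
eef_rot: [0.0, 0.738, 0.675, 0.0]
contact_force: [-0.2, -0.1, -0.3]
opening: 0.0374
finger_force: 30.0
```

```bash
python3 - <<'E'
from h import *
plan([(.5935,.246,.0078,84.5)])
E
```

```text
at [0.5946 0.2476 0.0119] psi 84.91 tool tilt [ 0.001  0.    -1.   ] F [-0.2 -0.1 -0.3] open 0.0374 t 18.3333
[-0.017 -0.01   0.041] 0.0011 rows>= 1
```

Lower 4 mm, release, rise, and head for the bottle.

Call:
arm_command:
  rows:
    - [-0.02,-0.01,0.02,0,-0.3]
    - [-0.02,-0.01,0.035,0,-0.3]
    - [-0.02,-0.01,0.035,0,-0.3]
    - [-0.02,-0.01,0.035,0,0.05]
    - [-0.02,-0.01,0.035,0,0.05]
    - [-0.02,-0.01,0.035,0,0.05]
    - [-0.02,-0.01,0.035,0,0.05]

```text
time: 18.92
position: [0.5931, 0.2457, 0.0077]
eef_rot: [-0.0, 0.738, 0.675, 0.0]
contact_force: [-0.4, 0.9, -0.1]
opening: 0.0484
finger_force: 0.0
```

Call:
arm_command:
  rows:
    - [0,0,-0.1,0,0.05]
    - [0,0,-0.4,0,0.05]
    - [0,0,-0.7,0,0.05]
    - [0,0,-1,0,0.05]
    - [0,0,-1,0,0.05]

```text
time: 19.33
position: [0.5959, 0.2467, 0.1145]
eef_rot: [0.002, 0.738, 0.675, 0.004]
contact_force: [1.5, 0.3, 0.9]
opening: 0.0486
finger_force: 0.0
```

Call:
arm_command:
  rows:
    - [0,0,-0.4,0,0.05]
    - [0,0,-0.5,0,0.05]
    - [0,0,-0.5,0,0.05]
    - [0,0,-0.5,0,0.05]

```text
time: 19.67
position: [0.5932, 0.2457, 0.1578]
eef_rot: [0.0, 0.738, 0.675, 0.0]
contact_force: [0.0, -0.3, -1.0]
opening: 0.0488
finger_force: 0.0
```

```bash
python3 - <<'E'
from h import *
s=sensors.state(); p,d=snap('wrist','w8'); np.savez('w8.npz',p=p,d=d,pos=s['position'],q=s['eef_rot'])
p2,_=snap('scene','s8')
a=cv2.resize(p[80:360,240:420],(386,600)); b=cv2.resize(p2[200:350,130:270],(414,444)); b=cv2.copyMakeBorder(b,0,156,0,0,0)
cv2.imwrite('pics/w8c.png',np.hstack([a,b])[:,:,::-1])
plan([(.50,.15,.18,84.5),(.4415,.1285,.18,84.5)])
E
```

```text
at [0.5925 0.2455 0.1562] psi 84.93 tool tilt [-0.002 -0.001 -1.   ] F [-0.  -0.5  0.2] open 0.0488 t 19.7667
[-0.516 -0.418 -0.119] 0.0006 rows>= 2
[-0.518 -0.416 -0.119] 0.0006 rows>= 2
[-0.27  -0.562  0.   ] -0.0 rows>= 2
```

View pics/w8c.png

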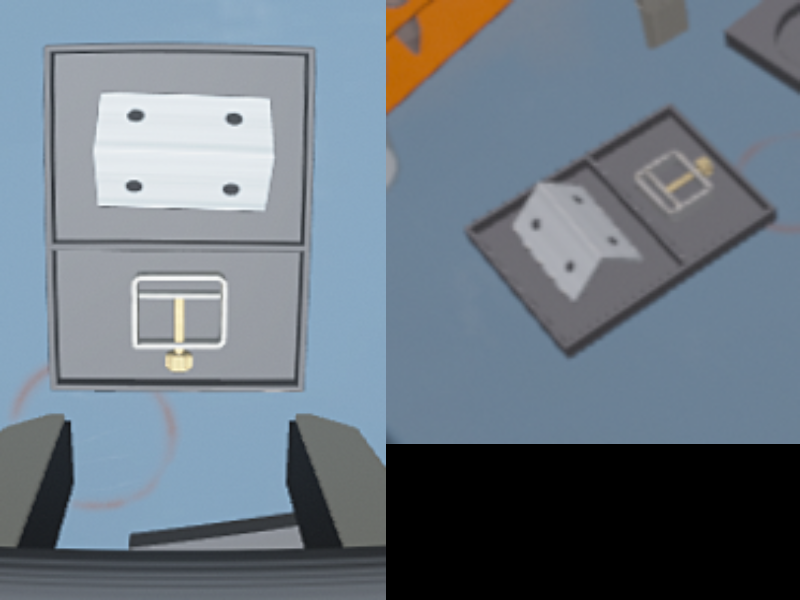

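The clamp lies flat in the narrow bay and the angles are nested in the wide one, so the mounting kit is done. Next is the white bottle.

Call:
arm_command:
  rows:
    - [-0.52,-0.42,0,0,0.6]
    - [-0.52,-0.42,0,0,0.6]
    - [-0.52,-0.42,0,0,0.6]

```text
time: 20.02
position: [0.5433, 0.195, 0.1558]
eef_rot: [-0.001, 0.738, 0.675, -0.002]
contact_force: [-0.1, -0.9, -0.6]
opening: 0.0647
finger_force: 0.0
```

Call:
arm_command:
  rows:
    - [-0.52,-0.42,0,0,0.6]
    - [-0.52,-0.42,0,0,0.6]
    - [-0.52,-0.42,0,0,0.6]

```text
time: 20.27
position: [0.4973, 0.1473, 0.1564]
eef_rot: [-0.001, 0.738, 0.675, -0.002]
contact_force: [-0.0, -0.2, -0.1]
opening: 0.074
finger_force: 0.0
```

Call:
arm_command:
  rows:
    - [-0.27,-0.56,0,0,0.6]
    - [-0.27,-0.56,0,0,0.6]
    - [-0.27,-0.56,0,0,0.6]
    - [-0.27,-0.56,0,0,0.6]

```text
time: 20.6
position: [0.4423, 0.1277, 0.1574]
eef_rot: [-0.0, 0.738, 0.675, -0.0]
contact_force: [1.6, 0.1, 0.6]
opening: 0.0743
finger_force: 0.0
```

```bash
python3 - <<'E'
from h import *
plan([(.442,.129,.1,84.5),(.442,.129,.03,84.5)])
E
```

```text
at [0.4423 0.1277 0.1574] psi 84.92 tool tilt [-0.  0. -1.] F [1.6 0.1 0.6] open 0.0743 t 20.6
[ 0.012 -0.004  0.574] 0.0012 rows>= 2
[0.  0.  0.7] -0.0 rows>= 2
```

Call:
arm_command:
  rows:
    - [0.01,0,0.25,0,0.6]
    - [0.01,0,0.5,0,0.6]
    - [0.01,0,0.75,0,0.6]
    - [0.01,0,0.95,0,0.6]
    - [0.01,0,0.95,0,0.6]

```text
time: 21.02
position: [0.4415, 0.1287, 0.0593]
eef_rot: [-0.001, 0.738, 0.675, -0.002]
contact_force: [-0.4, 1.2, -0.4]
opening: 0.0747
finger_force: 0.0
```

Call:
arm_command:
  rows:
    - [0,0,0.2,0,0.6]
    - [0,0,0.32,0,0.6]
    - [0,0,0.32,0,0.6]
    - [0,0,0.32,0,-0.2]
    - [0,0,0.32,0,-0.2]
    - [0,0,0.32,0,-0.2]
    - [0,0,0.32,0,-0.2]
    - [0,0,0.32,0,-0.2]

```text
time: 21.68
position: [0.4426, 0.1286, 0.0313]
eef_rot: [0.0, 0.738, 0.675, 0.0]
contact_force: [0.9, -0.5, 3.9]
opening: 0.0467
finger_force: 30.0
```

```bash
python3 - <<'E'
from h import *
plan([(.442,.129,.12,84.5),(.613,.101,.12,84.5),(.613,.101,.036,84.5)])
E
```

```text
at [0.4426 0.1286 0.0313] psi 84.93 tool tilt [ 0.001  0.    -1.   ] F [ 0.9 -0.5  3.9] open 0.0467 t 21.6833
[ 0.003 -0.007 -0.887] 0.0012 rows>= 3
[-0.057  0.864  0.   ] -0.0 rows>= 3
[-0.057  0.864  0.   ] -0.0 rows>= 3
[0.   0.   0.84] -0.0 rows>= 3
```

Call:
arm_command:
  rows:
    - [0,0,-0.2,0,-0.2]
    - [0,0,-0.5,0,-0.2]
    - [0,0,-0.8,0,-0.2]
    - [0,0,-0.89,0,-0.2]
    - [0,0,-0.89,0,-0.2]

```text
time: 22.1
position: [0.4435, 0.1288, 0.1219]
eef_rot: [0.001, 0.738, 0.675, 0.002]
contact_force: [-0.3, 0.4, -0.9]
opening: 0.0467
finger_force: 30.0
```

Call:
arm_command:
  rows:
    - [-0.02,0.3,0,0,-0.2]
    - [-0.04,0.6,0,0,-0.2]
    - [-0.06,0.86,0,0,-0.2]
    - [-0.06,0.86,0,0,-0.2]

```text
time: 22.43
position: [0.5305, 0.1141, 0.1183]
eef_rot: [0.0, 0.738, 0.675, 0.0]
contact_force: [-0.4, -0.1, -1.4]
opening: 0.0467
finger_force: 30.0
```

Call:
arm_command:
  rows:
    - [-0.02,0.3,0,0,-0.2]
    - [-0.04,0.6,0,0,-0.2]
    - [-0.06,0.86,0,0,-0.2]
    - [-0.06,0.86,0,0,-0.2]
    - [-0.06,0.86,0,0,-0.2]

```text
time: 22.85
position: [0.6118, 0.1012, 0.1176]
eef_rot: [-0.001, 0.738, 0.675, -0.001]
contact_force: [-0.2, -0.9, -0.3]
opening: 0.0471
finger_force: 30.0
```

```bash
python3 - <<'E'
from h import *
s=sensors.state(); p,d=snap('wrist','w9'); np.savez('w9.npz',p=p,d=d,pos=s['position'],q=s['eef_rot'])
p2,_=snap('scene','s9')
a=cv2.resize(p[150:350,180:460],(490,350)); b=cv2.resize(p2[130:270,210:360],(310,290)); b=cv2.copyMakeBorder(b,0,60,0,0,0)
cv2.imwrite('pics/w9c.png',np.hstack([a,b])[:,:,::-1])
plan([(.6135,.1005,.05,84.5),(.6135,.1005,.0365,84.5)])
E
```

```text
at [0.6109 0.1015 0.1183] psi 84.94 tool tilt [-0.003 -0.    -1.   ] F [-0.3 -0.1 -0.2] open 0.0466 t 22.95
[-0.008  0.027  0.683] 0.0012 rows>= 2
[0.    0.    0.135] -0.0 rows>= 1
```

View pics/w9c.png

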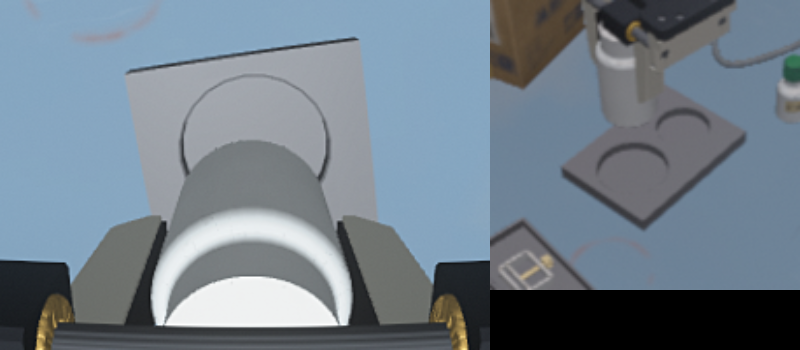

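The bottle hangs upright. The large pocket rim spans u 180–330 at v≈145 in the crop.

```bash
python3 - <<'E'
from h import *
f=np.load('w9.npz'); s=dict(position=f['pos'],eef_rot=f['q'])
u=lambda x,y:[180+x/1.75,150+y/1.75]
print(wrist_world([u(180,145),u(330,145),u(254,74)],.014,s)); 
print(wrist_world([u(127,71),u(358,39)],.014,s))
E
```

```text
[[0.58231472 0.10693235 0.014     ]
 [0.64675114 0.10121094 0.014     ]
 [0.61679872 0.1347002  0.014     ]]
[[0.5633179  0.14116955 0.014     ]
 [0.66156063 0.14595095 0.014     ]]
```

Call:
arm_command:
  rows:
    - [0.01,0.025,0.3,0,-0.2]
    - [0.01,0.025,0.5,0,-0.2]
    - [0.01,0.025,0.65,0,-0.2]
    - [0.01,0.025,0.75,0,-0.2]
    - [0.01,0.025,0.8,0,-0.2]
    - [0.01,0.025,0.8,0,-0.2]
    - [0.01,0.025,0.8,0,-0.2]

```text
time: 23.53
position: [0.6151, 0.1023, 0.0402]
eef_rot: [0.0, 0.738, 0.675, 0.0]
contact_force: [-0.1, 0.5, -0.5]
opening: 0.0467
finger_force: 30.0
```

Call:
arm_command:
  rows:
    - [0,0,0.02,0,-0.2]
    - [0,0,0.035,0,-0.2]
    - [0,0,0.045,0,-0.2]
    - [0,0,0.045,0,-0.2]

```text
time: 23.87
position: [0.6152, 0.1022, 0.0353]
eef_rot: [0.0, 0.738, 0.675, 0.0]
contact_force: [-0.1, -0.1, 0.1]
opening: 0.0472
finger_force: 30.0
```

Release, rise and head for the vial.

Call:
arm_command:
  rows:
    - [0,0,0.005,0,-0.2]
    - [0,0,0.005,0,0.3]
    - [0,0,0.005,0,0.3]
    - [0,0,0.005,0,0.3]
    - [0,0,0.005,0,0.3]
    - [0,0,0.005,0,0.3]

```text
time: 24.37
position: [0.615, 0.1022, 0.0346]
eef_rot: [-0.0, 0.738, 0.675, -0.0]
contact_force: [0.5, -0.3, 0.9]
opening: 0.0606
finger_force: 0.0
```

Call:
arm_command:
  rows:
    - [0,0,-0.1,0,0.3]
    - [0,0,-0.4,0,0.3]
    - [0,0,-0.7,0,0.3]
    - [0,0,-1,0,0.3]
    - [0,0,-1,0,0.3]

```text
time: 24.78
position: [0.6178, 0.1025, 0.1414]
eef_rot: [0.003, 0.738, 0.675, 0.004]
contact_force: [0.9, -0.2, 1.2]
opening: 0.0606
finger_force: 0.0
```

```bash
python3 - <<'E'
from h import *
f=np.load('w6.npz'); s=dict(position=f['pos'],eef_rot=f['q'])
print('vial cap',wrist_world([[470,237]],.060,s)) 
plan([(.615,.102,.15,84.5),(.5,.04,.15,84.5),(.449,-.1,.15,84.5)])
E
```

```text
vial cap [[ 0.4488045  -0.10457628  0.06      ]]
at [0.6178 0.1025 0.1414] psi 84.94 tool tilt [ 0.009  0.001 -1.   ] F [ 0.9 -0.2  1.2] open 0.0606 t 24.7833
[-0.007 -0.028 -0.086] 0.0012 rows>= 1
[-0.364 -0.543  0.   ] -0.0 rows>= 2
[-0.364 -0.543  0.   ] -0.0 rows>= 2
[-0.721 -0.187  0.   ] -0.0 rows>= 2
[-0.721 -0.187  0.   ] -0.0 rows>= 2
```

Call:
arm_command:
  rows:
    - [0,-0.03,-0.1,0,0.3]
    - [-0.37,-0.57,-0.1,0,0.3]
    - [-0.37,-0.57,-0.1,0,0.3]
    - [-0.37,-0.57,-0.1,0,0.3]

```text
time: 25.12
position: [0.5511, 0.0689, 0.1443]
eef_rot: [-0.001, 0.738, 0.675, -0.002]
contact_force: [-0.4, 0.0, 0.5]
opening: 0.0605
finger_force: 0.0
```

Call:
arm_command:
  rows:
    - [-0.36,-0.54,0,0,0.3]
    - [-0.36,-0.54,0,0,0.3]
    - [-0.36,-0.54,0,0,0.3]

```text
time: 25.37
position: [0.4945, 0.0382, 0.1442]
eef_rot: [-0.001, 0.738, 0.675, -0.001]
contact_force: [0.9, -0.3, -0.5]
opening: 0.0604
finger_force: 0.0
```

Call:
arm_command:
  rows:
    - [-0.73,-0.19,0,0,0.3]
    - [-0.73,-0.19,0,0,0.3]
    - [-0.73,-0.19,0,0,0.3]

```text
time: 25.62
position: [0.4716, -0.0349, 0.1446]
eef_rot: [-0.0, 0.738, 0.674, -0.001]
contact_force: [-0.2, 1.2, 0.8]
opening: 0.0605
finger_force: 0.0
```

Call:
arm_command:
  rows:
    - [-0.73,-0.19,0,0,0.3]
    - [-0.73,-0.19,0,0,0.3]
    - [-0.73,-0.19,0,0,0.3]
    - [-0.73,-0.19,0,0,0.3]

```text
time: 25.95
position: [0.4475, -0.1036, 0.1447]
eef_rot: [-0.0, 0.739, 0.674, 0.0]
contact_force: [1.0, 0.7, 0.2]
opening: 0.0605
finger_force: 0.0
```

```bash
python3 - <<'E'
from h import *
plan([(.4478,-.106,.09,84.5),(.4478,-.106,.024,84.5)])
E
```

```text
at [ 0.4475 -0.1036  0.1447] psi 84.78 tool tilt [ 0.  0. -1.] F [1.  0.7 0.2] open 0.0605 t 25.95
[-0.024  0.005  0.547] 0.0008 rows>= 2
[0.   0.   0.66] -0.0 rows>= 2
```

Call:
arm_command:
  rows:
    - [-0.024,0.005,0,0,0.3]
    - [-0.024,0.005,0.2,0,0.3]
    - [-0.024,0.005,0.4,0,0.3]
    - [-0.024,0.005,0.6,0,0.3]
    - [-0.024,0.005,0.8,0,0.3]
    - [-0.024,0.005,0.8,0,0.3]

```text
time: 26.45
position: [0.4464, -0.1036, 0.0618]
eef_rot: [-0.002, 0.737, 0.676, -0.001]
contact_force: [-1.2, 0.8, -0.6]
opening: 0.0602
finger_force: 0.0
```

Call:
arm_command:
  rows:
    - [0,0,0.2,0,0.3]
    - [0,0,0.38,0,0.3]
    - [0,0,0.38,0,0.3]
    - [0,0,0.38,0,-0.4]
    - [0,0,0.38,0,-0.4]
    - [0,0,0.38,0,-0.4]
    - [0,0,0.38,0,-0.4]
    - [0,0,0.38,0,-0.4]

```text
time: 27.12
position: [0.448, -0.1054, 0.0274]
eef_rot: [0.001, 0.738, 0.675, 0.0]
contact_force: [-0.2, 1.0, 5.9]
opening: 0.0326
finger_force: 30.0
```

```bash
python3 - <<'E'
from h import *
plan([(.448,-.106,.12,84.5),(.5,.03,.12,84.5),(.617,.0325,.12,84.5)])
E
```

```text
at [ 0.448  -0.1054  0.0274] psi 84.94 tool tilt [ 0.001 -0.    -1.   ] F [-0.2  1.   5.9] open 0.0326 t 27.1167
[-0.006  0.001 -0.926] 0.0012 rows>= 3
[0.702 0.194 0.   ] -0.0 rows>= 2
[0.702 0.194 0.   ] -0.0 rows>= 2
[0.069 0.581 0.   ] -0.0 rows>= 2
[0.069 0.581 0.   ] -0.0 rows>= 2
```

Call:
arm_command:
  rows:
    - [0,0,-0.2,0,-0.4]
    - [0,0,-0.5,0,-0.4]
    - [0,0,-0.8,0,-0.4]
    - [0,0,-0.93,0,-0.4]
    - [0,0,-0.93,0,-0.4]

```text
time: 27.53
position: [0.4491, -0.1058, 0.1226]
eef_rot: [0.002, 0.738, 0.675, 0.001]
contact_force: [-0.6, -1.2, -0.8]
opening: 0.0326
finger_force: 30.0
```

Call:
arm_command:
  rows:
    - [0.25,0.07,0,0,-0.4]
    - [0.5,0.14,0,0,-0.4]
    - [0.7,0.19,0,0,-0.4]
    - [0.7,0.19,0,0,-0.4]

```text
time: 27.87
position: [0.4729, -0.0348, 0.1187]
eef_rot: [-0.001, 0.737, 0.676, -0.0]
contact_force: [-0.4, -0.6, -1.1]
opening: 0.0325
finger_force: 30.0
```

Call:
arm_command:
  rows:
    - [0.25,0.07,0,0,-0.4]
    - [0.5,0.14,0,0,-0.4]
    - [0.7,0.19,0,0,-0.4]
    - [0.7,0.19,0,0,-0.4]

```text
time: 28.2
position: [0.4981, 0.0329, 0.1187]
eef_rot: [-0.0, 0.737, 0.676, -0.0]
contact_force: [0.6, 0.5, -0.3]
opening: 0.0324
finger_force: 30.0
```

Call:
arm_command:
  rows:
    - [0.03,0.3,0,0,-0.4]
    - [0.07,0.58,0,0,-0.4]
    - [0.07,0.58,0,0,-0.4]
    - [0.07,0.58,0,0,-0.4]

```text
time: 28.53
position: [0.5561, 0.0319, 0.1184]
eef_rot: [-0.0, 0.738, 0.675, -0.001]
contact_force: [0.0, -0.8, -1.2]
opening: 0.0324
finger_force: 30.0
```

Call:
arm_command:
  rows:
    - [0.03,0.3,0,0,-0.4]
    - [0.07,0.58,0,0,-0.4]
    - [0.07,0.58,0,0,-0.4]
    - [0.07,0.58,0,0,-0.4]
    - [0.07,0.58,0,0,-0.4]

```text
time: 28.95
position: [0.613, 0.0341, 0.1188]
eef_rot: [-0.001, 0.738, 0.675, -0.001]
contact_force: [0.6, -0.0, -1.1]
opening: 0.0326
finger_force: 30.0
```

```bash
python3 - <<'E'
from h import *
p2,_=snap('scene','s10'); p,_=snap('wrist','w10')
a=cv2.resize(p[150:350,180:460],(490,350)); b=cv2.resize(p2[110:260,210:370],(310,290)); b=cv2.copyMakeBorder(b,0,60,0,0,0)
cv2.imwrite('pics/w10c.png',np.hstack([a,b])[:,:,::-1])
plan([(.617,.0325,.05,84.5),(.617,.0325,.033,84.5)])
E
```

```text
at [0.6133 0.0343 0.1194] psi 84.93 tool tilt [-0.001  0.    -1.   ] F [0.3 0.3 0.1] open 0.0325 t 29.05
[-0.014  0.039  0.694] 0.0012 rows>= 2
[0.   0.   0.17] -0.0 rows>= 1
```

View pics/w10c.png

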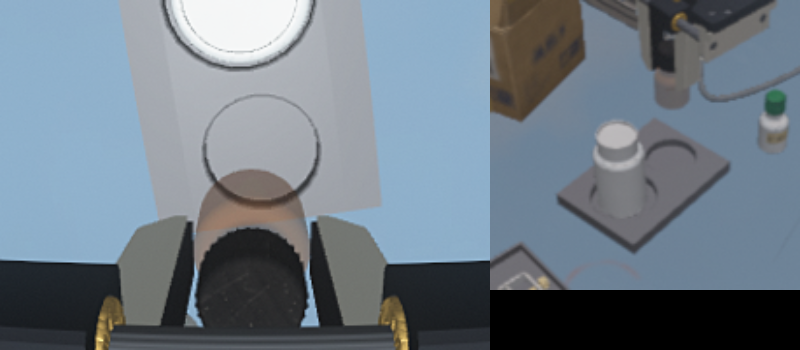

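The bottle stands upright in the large pocket. The small pocket rim in the crop spans (203–319, 95–203).

```bash
python3 - <<'E'
from h import *
s=sensors.state(); u=lambda x,y:[180+x/1.75,150+y/1.75]
print(wrist_world([u(203,149),u(319,149),u(261,95),u(261,203)],.014,s)); plan([(.617,.0335,.034,84.5)])
E
```

```text
[[0.59344829 0.03693584 0.014     ]
 [0.64360343 0.0324891  0.014     ]
 [0.62051342 0.05832125 0.014     ]
 [0.61640532 0.01005301 0.014     ]]
at [0.6133 0.0343 0.1194] psi 84.93 tool tilt [-0.001  0.    -1.   ] F [0.3 0.3 0.1] open 0.0325 t 29.05
[-0.004  0.038  0.854] 0.0012 rows>= 3
```

Call:
arm_command:
  rows:
    - [0,0.035,0.15,0,-0.4]
    - [0,0.035,0.35,0,-0.4]
    - [0,0.035,0.55,0,-0.4]
    - [0,0.035,0.7,0,-0.4]
    - [0,0.035,0.8,0,-0.4]
    - [0,0.035,0.82,0,-0.4]
    - [0,0.035,0.82,0,-0.4]
    - [0,0.035,0.82,0,-0.4]

```text
time: 29.72
position: [0.6184, 0.0342, 0.0382]
eef_rot: [0.0, 0.738, 0.675, 0.0]
contact_force: [-0.2, -0.5, 0.4]
opening: 0.0322
finger_force: 30.0
```

Call:
arm_command:
  rows:
    - [0,0,0.03,0,-0.4]
    - [0,0,0.05,0,-0.4]
    - [0,0,0.06,0,-0.4]
    - [0,0,0.06,0,-0.4]
    - [0,0,0.06,0,-0.4]

```text
time: 30.13
position: [0.6181, 0.0342, 0.0318]
eef_rot: [0.0, 0.738, 0.675, 0.0]
contact_force: [0.2, 1.0, -0.5]
opening: 0.0328
finger_force: 30.0
```

Call:
arm_command:
  rows:
    - [0,0,0.005,0,-0.4]
    - [0,0,0.005,0,-0.4]
    - [0,0,0.005,0,0.05]
    - [0,0,0.005,0,0.05]
    - [0,0,0.005,0,0.05]
    - [0,0,0.005,0,0.05]
    - [0,0,0.005,0,0.05]

```text
time: 30.72
position: [0.618, 0.0342, 0.0311]
eef_rot: [0.0, 0.738, 0.675, -0.0]
contact_force: [0.6, -0.1, 0.2]
opening: 0.0486
finger_force: 0.0
```

Call:
arm_command:
  rows:
    - [0,0,-0.1,0,0.05]
    - [0,0,-0.4,0,0.05]
    - [0,0,-0.7,0,0.05]
    - [0,0,-1,0,0.05]
    - [0,0,-1,0,0.05]

```text
time: 31.13
position: [0.6209, 0.0342, 0.1379]
eef_rot: [0.003, 0.738, 0.675, 0.003]
contact_force: [-0.2, -0.3, 0.4]
opening: 0.049
finger_force: 0.0
```

Call:
arm_command:
  rows:
    - [0,-0.3,-0.5,0,0.05]
    - [0,-1,-0.5,0,0.05]
    - [0,-1,-0.5,0,0.05]
    - [0,-1,-0.5,0,0.05]

```text
time: 31.47
position: [0.513, 0.0437, 0.1821]
eef_rot: [-0.001, 0.737, 0.675, -0.001]
contact_force: [-0.2, 0.1, 0.0]
opening: 0.0484
finger_force: 0.0
```

Call:
arm_command:
  rows:
    - [0,-1,0,0,0.05]
    - [0,-1,0,0,0.05]
    - [0,-1,0,0,0.05]
    - [0,-1,0,0,0.05]

```text
time: 31.8
position: [0.4158, 0.0522, 0.1814]
eef_rot: [-0.0, 0.737, 0.675, -0.0]
contact_force: [1.5, -0.6, 0.4]
opening: 0.0489
finger_force: 0.0
```

```bash
python3 - <<'E'
from h import *
s=sensors.state(); print(s['position'],s['time'],s['opening'])
p2,_=snap('scene','s11'); p,_=snap('top')
a=cv2.resize(p[120:320,150:500],(800,457)); b=cv2.resize(p2[120:320,140:440],(216,143)); cv2.imwrite('pics/end.png',a[:,:,::-1])
c=cv2.resize(p2[100:340,140:460],(800,600)); cv2.imwrite('pics/end2.png',c[:,:,::-1])
E
```

```text
[0.41583225 0.05218456 0.1813917 ] 31.8 0.048856299891290964
```

View pics/end2.png

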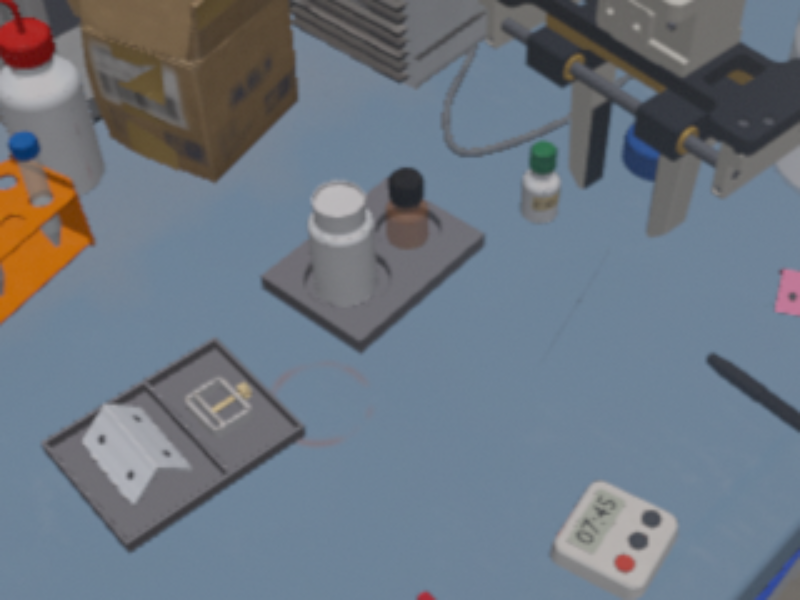

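The final scene view shows everything in place: nested angles at (135,450), clamp at (220,402), bottle at (340,245) and vial at (407,210), both standing in their pockets. The dropper and blue cap have not moved, and the gripper is clear.

```bash
python3 -c "
from cell import job
print(job.sign_off())"
```

```text
the job is handed in; nothing more can be done
None
```

Both kits are made up as asked and the job was handed in at about 32 s of the 136 s; the final picture shows every piece in place, but the sign-off gave no verdict.

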